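# Reference check on a bench optical reader

### The job

Set up the optical reader's reference check: take the service pin from its stand, plug it fully down into the round socket on the reader's deck and let go of it. Then take the reference plate by its handle, pass its blade down through the reader's narrow slot to a depth of about 40 mm and finish there, still holding the plate upright by the handle, so that it hangs freely from your grip with its shoulder clear of the deck and without being forced against the slot. Leave the vial, the tip box and the tube rack where they are.

Things in the scene. Friction and masses are not known exactly. Their poses are not given: they have to be found in the camera images.
- reader: Bench optical reader, a fixed white box 170 (x) x 180 (y) x 95 mm high with a flat top (the deck). Origin: centre of its underside, on the table; z up. At yaw 0 its front faces the robot. Its deck carries a blank dark display and three low keys at the front edge (-x), and the slot and the socket, both nearer the far edge.
- slot (a point): Centre of the slot's mouth, level with the deck (95 mm above the table), at x +20, y -42 mm from the reader's origin; axes as the reader's. Slot 44 mm long (x), 8 mm wide (y), upper edges bevelled 2 mm, dark steel trim around it; below, a straight-walled shaft of the same section goes 75 mm down to a closed floor.
- socket (a point): Centre of the round socket's mouth, level with the reader's deck (95 mm above the table), 20 mm along the reader's x and +45 mm along its y from the reader's origin, 87 mm from the slot. Bore 10 mm, vertical, its edge bevelled 2 mm, 75 mm deep.
- plate: Loose 0.12 kg reference plate: steel blade 40 (x) x 6 (y) x 60 mm long, the lowest 4 mm narrowed to 36 x 3.5; grey shoulder 56 x 16 x 4 mm on it, underside at z = 60 mm; grey handle from z = 64 to 108 mm. Origin: middle of the blade's lower edge; z up to the handle. Fits the slot either way round. At the start it hangs upright in the plate stand, its shoulder on the stand's top.
- plate_handle (a point): Centre of the plate's handle, a grey block 36 mm (plate x) x 12 mm (plate y) x 44 mm high; 86 mm above the blade's lower edge, 26 mm above the shoulder's underside. Axes as the plate's. Grip it across the 12 mm; the plate may tip by up to about 4 degrees in the grip as the fingers close.
- plate_stand: Fixed white stand, an open bench 100 (x) x 50 (y) x 70 mm high with a through opening 44 (x) x 10 mm (y) in its 14 mm thick top, where the plate hangs by its shoulder. Origin: centre of its underside, on the table. It stands to the left or to the right of the reader; the pin stand is on the other side.
- pin: Loose 0.04 kg round service pin: steel shank 8 mm in diameter, 30 mm long, its last 4 mm tapered; flange 20 mm in diameter, 4 mm thick, underside at z = 30 mm; black round grip from z = 34 to 80 mm. Origin: the tip; z up to the grip. Fully plugged in, its flange lies on the deck, the tip 30 mm below the mouth. At the start it stands upright in the pin stand.
- pin_grip (a point): Centre of the pin's round grip, 14 mm in diameter and 46 mm high; 57 mm above the tip, 27 mm above the flange's underside.
- pin_stand: Fixed white block 60 x 60 x 50 mm high with one hole 12 mm in diameter and 42 mm deep in the middle of its top, where the pin stands with its flange on the block. Origin: centre of its underside, on the table.
- vial: Bystander: small capped vial, 28 mm in diameter, 50 mm high, upright and loose, between the robot and the reader. Origin: centre of its underside.
- tip_box: Bystander: loose yellow box of pipette tips, 85 x 120 x 58 mm high, beyond the right-hand stand. Origin: centre of its underside.
- tube_rack: Bystander: loose white rack with two rows of stoppered glass tubes, 60 x 196 x 110 mm high, beyond the left-hand stand. Origin: centre of its underside.
Not all that is in view belongs to the job. Of the things that look like the pin, the smaller one is meant. There is more than one size of the plate; the job needs the larger.

How it is judged:
By the outcome, as a careful person would: the job done as asked, in the order asked, and still so for the second after the job is handed in, while the arm keeps its last pose, push and grip.
It also fails if it takes over 72 s, if anything falls off the work surface, if the arm or the gripper's body presses on something with over 40 N, if the wrist force passes 120 N, or if a joint passes its speed limit or range.

### The arm

A 7-joint arm with a two-finger parallel gripper is mounted at the origin on the work surface. World frame = base frame: x ahead of the robot, y to its left, z up, the work surface at z = 0. Lengths are in m, angles in degrees, forces in N, time in s.
With the tool pointing down it reaches from about 0.425 to 0.825 m from the base axis. Payload 3.6 kg.
Tool frame: the origin (TCP) lies at the very end of the fingers, on their centre line; the grasp point (between the pads) lies bot.tcp_to_grasp behind it (bot.tcp_to_grasp is the distance from the TCP to the grasp point, in m); z points along the fingers, y is the direction in which the jaws open and shut (so a half turn about z gives the same grasp; the last joint's range is limited). The gripper opens to 93 mm and grips with 3 to 60 N. Pads are 15 mm wide; open, the fingers measure 128 mm over their backs; the gripper's body (75 mm by 188 mm) begins 65 mm behind the grasp point.
Start: joints at [73.883, 35.231, -0.722, 81.555, 0.464, 63.22, -2.315], TCP at [0.164, -0.629, 0.219] pointing down, gripper open.
Joint ranges: [-178.69, 178.69], [-17.37, 117.87], [-77.05, 75.6], [15.02, 138.74], [-78.02, 258.01], [0.78, 113.62], [-162.83, 162.83]. Speed limits (degrees/s): [159.86, 159.86, 180, 180, 180, 180, 180].

### API

Orientations are given as [roll, pitch, yaw] about the fixed x, y, z axes, in that order (R = Rz(yaw) Ry(pitch) Rx(roll)).
In Python, from station import readout, cams, job_done, bot gives the robot as it stands. The module is installed in compiled form; this text tells all that it offers.
- The arm moves only by the shell command python3 -m creep 'ROWS' [FORCE]. ROWS is JSON, a list of rows, each a list of 3 entries, a list of its own where there are three numbers: the shift along the tool's x, y, z in m, then the turn, a rotation vector about the tool's x, y, z in rad, then the finger opening in m, from 0 to 0.093. A call has 1 to 12 rows; each row shifts and turns the commanded pose from where the row before left it, along the tool's axes as they then stand; what a row does not reach is not made up. A row lasts 1/10 s, in which the tool goes at most 50 mm and 8.59 degrees, less where a joint would pass 70% of its speed; a pose out of reach is approached as far as the arm can. A call is refused whole if a number of a shift passes 0.05 or a number of a turn 0.15, either way. A call with a gripper value outside its range is refused whole. The fingers move at their own pace and stop on an object; FORCE is the grip in N (left out, the last holds). Time passes only in rows, so rows that do not move let the fingers close. It gives the time, the measured TCP pose, the force and the opening at its end, in the units of the state.
- readout.get_obs(): the state, without advancing time (a new reading comes with each control period).
- cams.read_camera(name): name is "scene" or "side" or "wrist"; returns the picture (384x512x3 uint8, red, green, blue); there is no depth.
- cams.camera_model(name): a dict with "camera_matrix" (3x3 intrinsics, pixels), "dist_coeffs" ([k1, k2, p1, p2, k3] as OpenCV has them; the pictures are not rectified), "origin" and "orientation" of the camera in the world. Camera axes: x right, y down, z forward; pixel columns grow to the right and rows downward; lengths in m; the calibration is good to about 2 mm. A picture is of the moment at which its call begins: read the wrist's pose just before it. camera_model takes no time and is no camera call; for the wrist camera it gives the pose at the moment of the call.
- job_done(): hands the job in, once; it reports no verdict.
Trained networks look in the newest picture that a camera, given by its name, has taken for a name from the list of things; names that differ only in an ending like _2 or _b are one class to them, and where a whole thing is asked for, a point or a joint stands for the part that bears it (a point fixed in the world has none). Each returns a list of dicts, best first, with "conf" (0 to 1); they miss things now and then, are a little off and sometimes report something else, mostly with a low value. They report only what shows in the picture. A call takes as long as a camera call. They do not tell look-alikes from the thing itself.
- cams.look_for(target, camera): "point" ([column, row] in pixels, amid what is visible of it).
- cams.tip_of(target, camera): "point" ([column, row] in pixels: a listed point, or the origin of a listed thing).
The state is a dict: "time": time; "joint_positions": joint angles; "joint_velocities": joint speeds; "joint_torque": joint torques, N m; "tcp_pos": TCP position; "eef_rot": TCP orientation; "wrist_force": force on the tool from outside, world axes, zero at the start; "wrist_torque": the same for the moment, N m; "gripper_width": opening from 0.0 (shut) to 1.0 (fully open).
Only numpy, scipy, OpenCV 4.12 (cv2) and the standard library are available. Lean on these libraries where they do the work, as an engineer would, in place of code of your own. Each camera call takes 0.05 s, during which the arm holds its last target.

## Working session

There is one attempt and no reset: what is moved stays moved. The work goes in short steps, Python scripts to look and compute and a shell command to move; the robot and the scene stay as the last step left them, time stands still between calls to the robot, and variables do not carry over. Pictures are saved under pics/ and viewed, and the job is handed in when it is done.

```bash
mkdir -p pics; ls
python3 - <<'E'
from station import readout, cams, job_done, bot
import cv2
print(readout.get_obs()); print(bot.tcp_to_grasp)
for n in ("scene","side","wrist"):
    im=cams.read_camera(n); cv2.imwrite(f"pics/{n}0.png",im[:,:,::-1]); print(n,cams.camera_model(n))
E
```

```text
pics
{'time': 0.0, 'joint_positions': array([73.88330584, 35.28822987, -0.72359334, 81.63926073,  0.46526613,
       63.21865262, -2.31532648]), 'joint_velocities': array([-0.00971746,  0.05573094,  0.0002691 , -0.02818823,  0.0748194 ,
        0.00937014, -0.0048302 ]), 'joint_torque': array([ 5.42688241e-06, -4.58942163e+01,  2.08772672e-01, -1.65744442e+01,
       -6.11325935e-02,  2.03677331e-02,  2.37810063e-04]), 'tcp_pos': array([ 0.16364194, -0.62826259,  0.21750461]), 'eef_rot': array([-1.79856774e+02,  2.61505574e-03,  1.46027072e+01]), 'wrist_force': array([-0.24878641, -0.1265648 ,  0.34687928]), 'wrist_torque': array([ 0.00688886, -0.00092826, -0.03052073]), 'gripper_width': 0.9981030657323857}
0.0188
scene {'camera_matrix': array([[474.5285877 ,   0.        , 247.71520899],
       [  0.        , 474.5285877 , 190.56470939],
       [  0.        ,   0.        ,   1.        ]]), 'dist_coeffs': array([0.0667749, 0.       , 0.       , 0.       , 0.       ]), 'origin': array([ 1.35379797, -0.02781689,  0.81135917]), 'orientation': array([-130.76501882,    0.2408386 ,   88.88932053])}
side {'camera_matrix': array([[375.14566736,   0.        , 248.61730534],
       [  0.        , 375.14566736, 189.92887332],
       [  0.        ,   0.        ,   1.        ]]), 'dist_coeffs': array([-0.03195529,  0.        ,  0.        ,  0.        ,  0.        ]), 'origin': array([ 0.03722136, -0.60614093,  0.52211168]), 'orientation': array([-119.1371221 ,    0.4241465 ,  -38.35863824])}
wrist {'camera_matrix': array([[290.85136129,   0.        , 256.18531044],
       [  0.        , 290.85136129, 188.97205592],
       [  0.        ,   0.        ,   1.        ]]), 'dist_coeffs': array([0.02627301, 0.        , 0.        , 0.        , 0.        ]), 'origin': array([ 0.23199435, -0.61115009,  0.38285585]), 'orientation': array([165.32930004,   0.17326961, -75.38174426])}
```

View pics/scene0.png

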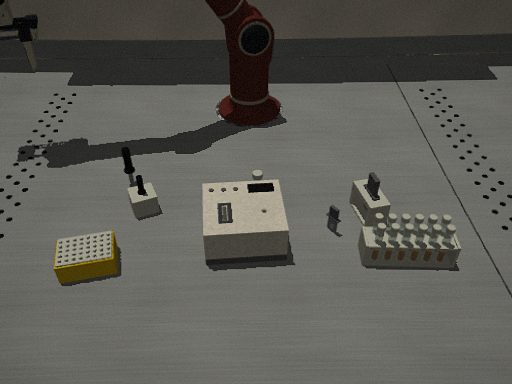

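View pics/side0.png

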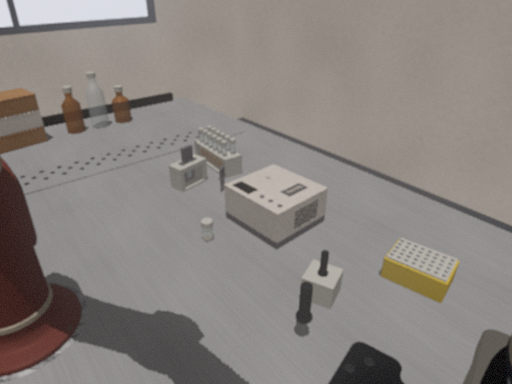

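View pics/wrist0.png

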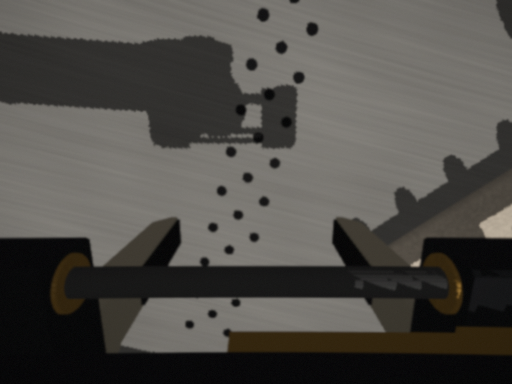

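```bash
cat > h.py <<'E'
import numpy as np, cv2
from scipy.spatial.transform import Rotation as Ro
from scipy.optimize import least_squares
from station import readout, cams, job_done, bot
def model(n):
    m=cams.camera_model(n); return dict(K=m['camera_matrix'],d=m['dist_coeffs'],o=m['origin'],R=Ro.from_euler('xyz',m['orientation'],degrees=True).as_matrix())
def proj(m,P):
    P=np.atleast_2d(P); Rw=m['R'].T
    return cv2.projectPoints(P.astype(float),cv2.Rodrigues(Rw)[0],-Rw@m['o'],m['K'],m['d'])[0].reshape(-1,2)
def ray(m,p):
    u=cv2.undistortPoints(np.array([[p]],float),m['K'],m['d']).reshape(2)
    return m['R']@np.array([u[0],u[1],1.])
def onz(m,p,z):
    r=ray(m,p); return m['o']+r*(z-m['o'][2])/r[2]
def tri(ms,ps):
    A=np.zeros((3,3));b=np.zeros(3)
    for m,p in zip(ms,ps):
        r=ray(m,p);r/=np.linalg.norm(r);Q=np.eye(3)-np.outer(r,r);A+=Q;b+=Q@m['o']
    return np.linalg.solve(A,b)
def T(x,y,yaw):
    c,s=np.cos(yaw),np.sin(yaw); R=np.array([[c,-s,0],[s,c,0],[0,0,1]])
    return lambda P: np.atleast_2d(P)@R.T+np.array([x,y,0])
E
python3 - <<'E'
from h import *
ims={n:cams.read_camera(n) for n in("scene","side")}
for n in ims:
    for t in ("reader","slot","socket","plate_handle","plate_stand","pin","pin_grip","pin_stand","vial"):
        print(n,t,[(np.round(d['point'],1).tolist(),round(d['conf'],2)) for d in cams.tip_of(t,n)][:3])
s=ims['scene'][:,:,::-1]
def crop(im,x,y,w,h,f,name): cv2.imwrite(name,cv2.resize(im[y:y+h,x:x+w],None,fx=f,fy=f,interpolation=cv2.INTER_CUBIC))
crop(s,190,165,110,105,7,'pics/s_reader.png'); crop(s,320,165,110,80,7,'pics/s_plate.png'); crop(s,110,140,60,80,7,'pics/s_pin.png')
s=ims['side'][:,:,::-1]
crop(s,215,160,120,85,6,'pics/d_reader.png'); crop(s,160,140,80,60,8,'pics/d_plate.png'); crop(s,285,240,70,90,6,'pics/d_pin.png')
print(readout.get_obs()['time'])
E
```

```text
scene reader [([241.4, 231.1], 0.59)]
scene slot [([223.0, 211.7], 0.84)]
scene socket [([262.7, 207.9], 0.64)]
scene plate_handle [([334.0, 210.6], 0.81), ([374.5, 185.9], 0.6)]
scene plate_stand [([366.2, 209.2], 0.89)]
scene pin [([130.6, 180.7], 0.82), ([143.0, 203.3], 0.42)]
scene pin_grip [([241.9, 233.2], 0.72), ([137.8, 187.4], 0.7), ([257.8, 185.3], 0.6)]
scene pin_stand [([145.5, 202.1], 0.98), ([254.7, 186.5], 0.43)]
scene vial [([243.4, 235.3], 0.71), ([255.7, 186.4], 0.43)]
side reader [([274.2, 218.3], 0.91)]
side slot [([293.9, 186.1], 0.55), ([207.4, 240.6], 0.38)]
side socket [([268.4, 178.3], 0.85)]
side plate_handle [([187.9, 154.7], 0.8), ([221.6, 169.2], 0.67)]
side plate_stand [([191.7, 186.2], 0.63)]
side pin [([303.7, 336.4], 0.91), ([320.8, 285.3], 0.47)]
side pin_grip [([325.7, 261.3], 0.72), ([305.3, 297.5], 0.59)]
side pin_stand [([321.1, 294.2], 0.9)]
side vial [([210.2, 241.0], 0.8)]
1.15
```

View pics/s_reader.png

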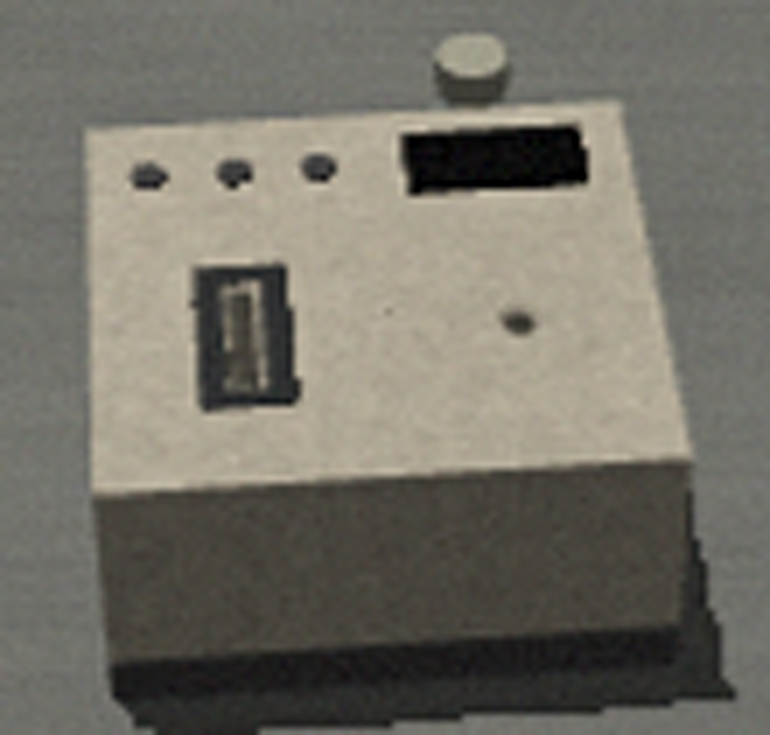

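View pics/s_plate.png

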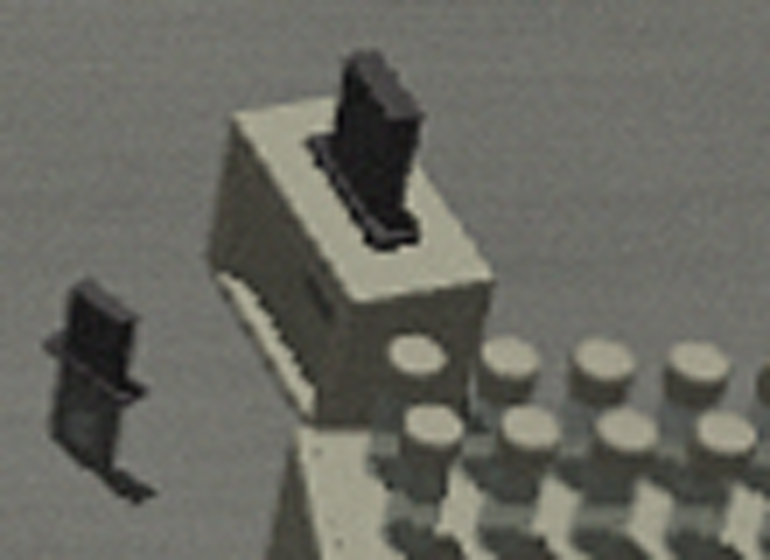

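View pics/s_pin.png

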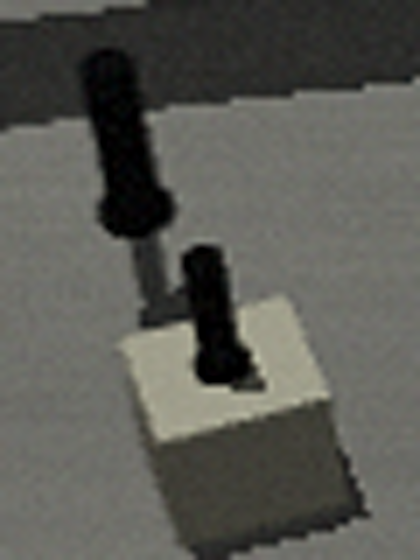

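View pics/d_reader.png

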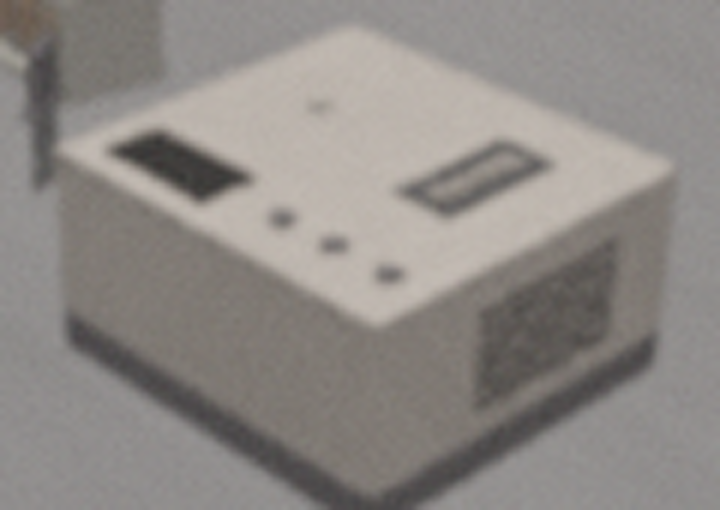

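View pics/d_plate.png

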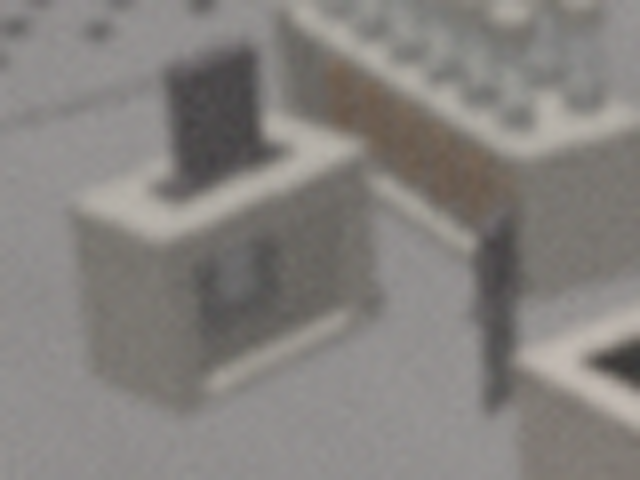

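View pics/d_pin.png

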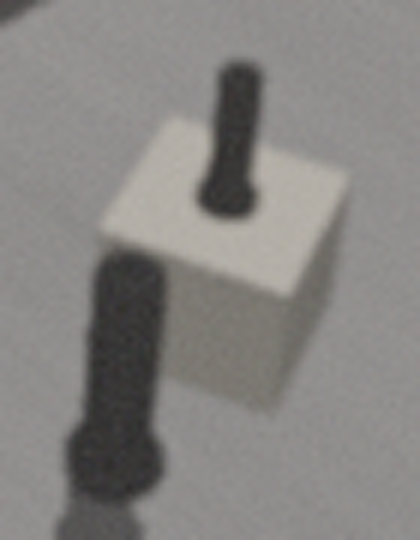

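```bash
cat > fit.py <<'E'
from h import *
S=model('scene');D=model('side')
def px(l,f,ox,oy): return (np.array(l,float)+.5)/f-.5+[ox,oy]
def fit(P,obs,x0):
    def r(q): return np.concatenate([(proj(m,T(*q)(P[i]))-o).ravel() for m,i,o in obs])
    s=least_squares(r,x0); return s.x,r(s.x)
def box(a,b,z): return np.array([[-a,-b,z],[-a,b,z],[a,b,z],[a,-b,z]])/1e3
def show(nm,P,os,od,x0):
    for lab,obs in(('both',[(S,slice(None),os),(D,slice(None),od)]),('scene',[(S,slice(None),os)]),('side',[(D,slice(None),od)])):
        q,r=fit(P,obs,x0); print(nm,lab,np.round(q[:2]*1e3,1),round(np.degrees(q[2]),2),'rms',round(r.std(),2))
        if lab=='both': Q=q
    return Q
q=show('reader',box(85,90,95),px([(87,128),(622,100),(692,460),(95,495)],7,190,165),px([(375,325),(58,150),(355,25),(675,170)],6,215,160),[.6,0,0])
print('slot',T(*q)([.02,-.042,.095]),'socket',T(*q)([.02,.045,.095]))
for m,p in((S,px([(519,322)],7,190,165)[0]),(D,px([(320,106)],6,215,160)[0])): print('socket direct',onz(m,p,.095))
for m,p in((S,px([(245,337)],7,190,165)[0]),(D,px([(475,177)],6,215,160)[0])): print('slot direct',onz(m,p,.095))
q=show('pstand',box(50,25,70),px([(232,117),(355,303),(493,280),(370,97)],7,320,165)[[0,1,2]][[0,1,2,2]] if 0 else px([(232,117),(367,90),(493,280),(355,303)],7,320,165),px([(160,240),(75,205),(275,115),(360,150)],8,160,140),[.6,.25,0])
q=show('pinstand',box(30,30,50),px([(120,343),(285,295),(330,400),(157,443)],7,110,140),px([(100,228),(178,118),(350,178),(290,295)],6,285,240),[.55,-.2,0])
for z,a,b in((.052,(222,362),(228,195)),(.1,(203,252),(240,68))):
    a=px([a],7,110,140)[0];b=px([b],6,285,240)[0]; print('pin',tri([S,D],[a,b]),onz(S,a,z),onz(D,b,z))
a=px([(108,65)],7,110,140)[0];b=px([(130,265)],6,285,240)[0]; print('decoy top',tri([S,D],[a,b]))
a=px([(136,215)],7,110,140)[0];b=px([(115,465)],6,285,240)[0]; print('decoy flange',tri([S,D],[a,b]))
a=px([(380,85)],7,320,165)[0];b=px([(212,62)],8,160,140)[0]; print('plate top',tri([S,D],[a,b]),onz(S,a,.118),onz(D,b,.118))
a=px([(103,300)],7,320,165)[0];b=px([(495,225)],8,160,140)[0]; print('decoy plate top',tri([S,D],[a,b]))
E
python3 fit.py
```

```text
reader both [572.6 -26.5] 3.4 rms 0.32
reader scene [572.9 -26.1] 3.44 rms 0.22
reader side [571.7 -27.7] 3.33 rms 0.37
slot [[ 0.59506776 -0.0671895   0.095     ]] socket [[0.58990517 0.01965719 0.095     ]]
socket direct [0.59130609 0.01921238 0.095     ]
socket direct [0.58769337 0.01714619 0.095     ]
slot direct [ 0.59610757 -0.06690944  0.095     ]
slot direct [ 0.59487948 -0.06693425  0.095     ]
pstand both [506.5 277.5] 12.32 rms 0.47
pstand scene [507.4 277.4] 12.22 rms 0.28
pstand side [504.9 275.4] 12.57 rms 0.54
pinstand both [ 470.  -273.3] -38.68 rms 9.08
pinstand scene [ 471.  -273.4] 22.23 rms 0.24
pinstand side [ 470.1 -274.3] -68.71 rms 0.38
pin [ 0.47001612 -0.27366082  0.05245991] [ 0.46947243 -0.27380038  0.052     ] [ 0.47044264 -0.27334734  0.052     ]
pin [ 0.46965582 -0.27278523  0.10140969] [ 0.46786159 -0.27323035  0.1       ] [ 0.47111464 -0.27172403  0.1       ]
decoy top [ 0.3752564  -0.31867675  0.11225388]
decoy flange [ 0.37346281 -0.32109529  0.04239542]
plate top [0.50542808 0.2762888  0.11457339] [0.50787386 0.27595785 0.118     ] [0.50090885 0.26603569 0.118     ]
decoy plate top [0.55892732 0.18184236 0.06960641]
```

```bash
cat > go.py <<'E'
import sys
from h import *
# go.py x y z yaw(deg): tool-frame turn then shift, from measured pose
def plan(x,y,z,yaw,cur=None):
    o=readout.get_obs(); R0=Ro.from_euler('xyz',o['eef_rot'],degrees=True)
    R1=Ro.from_euler('xyz',[180,0,yaw],degrees=True)
    rv=(R0.inv()*R1).as_rotvec(); d=np.array([x,y,z])-o['tcp_pos']
    s=R1.inv().apply(d)
    n=int(np.ceil(max(np.linalg.norm(s)/.048,1)))
    print('t',o['time'],'tcp',np.round(o['tcp_pos']*1e3,2),'rot',np.round(o['eef_rot'],2),'F',np.round(o['wrist_force'],2))
    print('turn',np.round(rv,4),'shift after turn mm',np.round(s*1e3,2),'rows',n,'each',np.round(s/n*1e3,2))
plan(*map(float,sys.argv[1:5]))
E
python3 go.py .47 -.273 .2 26
```

```text
t 1.15 tcp [ 163.85 -628.97  218.64] rot [-180.    -0.    14.6] F [-0.78 -0.01 -0.4 ]
turn [-1.000e-04 -0.000e+00 -1.989e-01] shift after turn mm [ 431.21 -185.74   18.64] rows 10 each [ 43.12 -18.57   1.86]
```

```bash
python3 -m creep '[[[0,0,0],[0,0,-0.1],0.093],[[0,0,0],[0,0,-0.099],0.093],[[0.0431,-0.0186,0.0019],[0,0,0],0.06],[[0.0431,-0.0186,0.0019],[0,0,0],0.06],[[0.0431,-0.0186,0.0019],[0,0,0],0.06],[[0.0431,-0.0186,0.0019],[0,0,0],0.06],[[0.0431,-0.0186,0.0019],[0,0,0],0.06],[[0.0431,-0.0186,0.0019],[0,0,0],0.06],[[0.0431,-0.0186,0.0019],[0,0,0],0.06],[[0.0431,-0.0186,0.0019],[0,0,0],0.06],[[0.0431,-0.0186,0.0019],[0,0,0],0.06],[[0.0431,-0.0186,0.0019],[0,0,0],0.06]]'
python3 go.py .47 -.273 .2 26
python3 - <<'E'
from h import *
m=model('wrist');im=cams.read_camera('wrist');cv2.imwrite('pics/w1.png',im[:,:,::-1])
print(np.round(proj(m,[[.47,-.273,.1],[.47,-.273,.052]]),1),[(d['point'],d['conf']) for d in cams.tip_of('pin_grip','wrist')])
E
```

```text
time: 2.35
tcp_pos: [0.4708, -0.2715, 0.2]
eef_rot: [180.0, -0.0, 26.0]
wrist_force: [1.2, -1.1, 0.5]
gripper_width: 0.647
t 2.35 tcp [ 470.84 -271.48  199.96] rot [ 1.7996e+02 -3.0000e-02  2.5990e+01] F [ 1.16 -1.08  0.52]
turn [ 0.0008 -0.0004 -0.0002] shift after turn mm [-1.43  1.   -0.04] rows 1 each [-1.43  1.   -0.04]
[[257.2 191.6]
 [257.1 180.2]] [([259.1, 188.0], 0.73)]
```

View pics/w1.png

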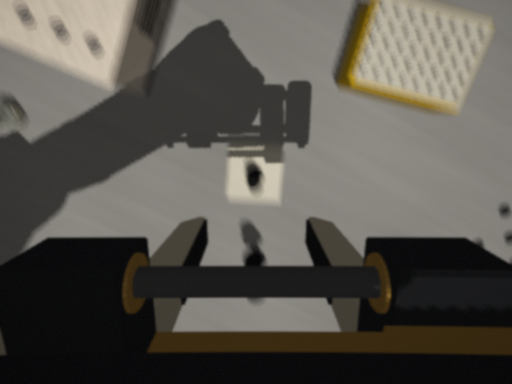

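Run:
```python
from h import *
o=readout.get_obs();m=model('wrist');im=cams.read_camera('wrist')
print(o['tcp_pos'],o['joint_velocities'],m['o'])
c=im[130:230,200:310,::-1]; cv2.imwrite('pics/w2.png',cv2.resize(c,None,fx=7,fy=7,interpolation=cv2.INTER_CUBIC))
P=T(.4705,-.2733,np.radians(22.2))(np.array([[-30,-30,50],[-30,30,50],[30,30,50],[30,-30,50]])/1e3)
print(np.round((proj(m,P)-[200,130])*7),np.round((proj(m,[[.4705,-.2733,.1],[.4705,-.2733,.052]])-[200,130])*7),proj(m,o['tcp_pos']))
```

```text
[ 0.47540439 -0.26447024  0.19979434] [ 4.42666805 -0.4714483   6.00621371  1.03271658  3.02358064  1.00896321
  2.80189773] [ 0.53764508 -0.23381615  0.36530549]
[[599. 589.]
 [232. 560.]
 [256. 195.]
 [640. 226.]] [[437. 485.]
 [432. 400.]] [[255.9903846  232.11225064]]
```

View pics/w2.png

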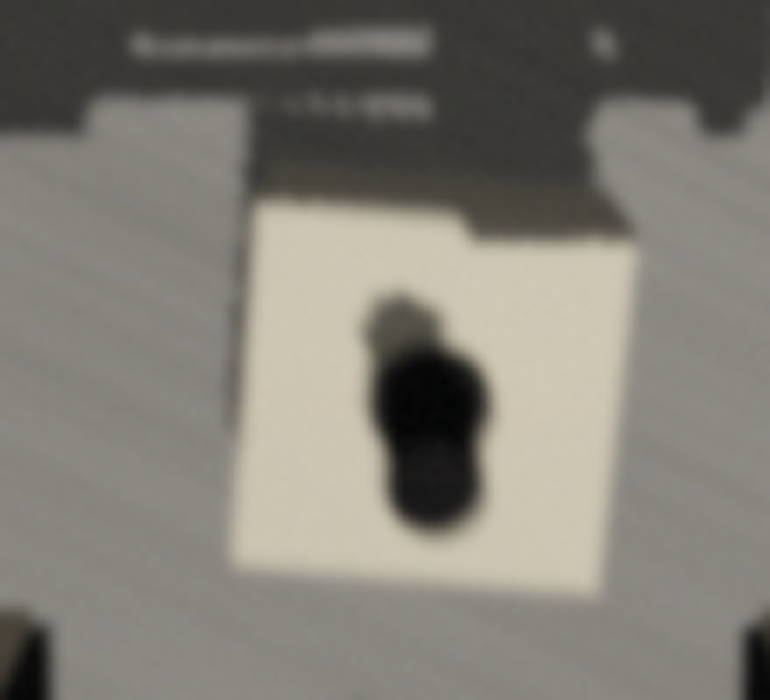

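```bash
python3 -m creep '[[[0,0,0],[0,0,0],0.06],[[0,0,0],[0,0,0],0.06],[[0,0,0],[0,0,0],0.06]]'
python3 go.py .4705 -.2733 .061 26
```

```text
time: 2.8
tcp_pos: [0.4685, -0.2746, 0.1997]
eef_rot: [180.0, 0.0, 25.8]
wrist_force: [-0.0, 0.1, 0.3]
gripper_width: 0.646
t 2.8 tcp [ 468.54 -274.58  199.74] rot [1.7997e+02 4.0000e-02 2.5810e+01] F [-0.01  0.06  0.32]
turn [ 0.0004  0.0007 -0.0034] shift after turn mm [  2.32  -0.29 138.74] rows 3 each [ 0.77 -0.1  46.25]
```

```bash
python3 -m creep '[[[0.001,0,0.02],[0,0,0],0.06],[[0.001,0,0.03],[0,0,0],0.06],[[0,0,0.025],[0,0,0],0.06],[[0,0,0.015],[0,0,0],0.06],[[0,0,0],[0,0,0],0.06],[[0,0,0],[0,0,0],0.06],[[0,0,0],[0,0,0],0.06]]'
python3 go.py .4705 -.2733 .061 26
```

```text
time: 3.5
tcp_pos: [0.4721, -0.2728, 0.1108]
eef_rot: [179.9, -0.1, 26.0]
wrist_force: [0.1, -0.1, -0.3]
gripper_width: 0.642
t 3.5 tcp [ 472.06 -272.83  110.84] rot [ 1.7989e+02 -8.0000e-02  2.5950e+01] F [ 0.08 -0.08 -0.29]
turn [ 0.002  -0.0014 -0.0009] shift after turn mm [-1.6  -0.26 49.84] rows 2 each [-0.8  -0.13 24.92]
```

```bash
python3 -m creep '[[[-0.0008,0,0.012],[0,0,0],0.06],[[-0.0005,0,0.02],[0,0,0],0.06],[[0,0,0.012],[0,0,0],0.06],[[0,0,0.006],[0,0,0],0.06],[[0,0,0],[0,0,0],0.06],[[0,0,0],[0,0,0],0.06],[[0,0,0],[0,0,0],0.06],[[0,0,0],[0,0,0],0.06]]'
python3 go.py .4705 -.2733 .061 26
```

```text
time: 4.3
tcp_pos: [0.4707, -0.2727, 0.0603]
eef_rot: [179.9, -0.0, 26.0]
wrist_force: [-0.1, 0.3, 0.6]
gripper_width: 0.642
t 4.3 tcp [ 470.74 -272.71   60.27] rot [ 1.7994e+02 -5.0000e-02  2.6010e+01] F [-0.13  0.3   0.59]
turn [ 0.001  -0.0008  0.0001] shift after turn mm [-0.48  0.43 -0.73] rows 1 each [-0.48  0.43 -0.73]
```

```bash
python3 -m creep '[[[0,0,0],[0,0,0],0.03],[[0,0,0],[0,0,0],0.02],[[0,0,0],[0,0,0],0.012],[[0,0,0],[0,0,0],0.008],[[0,0,0],[0,0,0],0.005],[[0,0,0],[0,0,0],0.005],[[0,0,0],[0,0,0],0.005],[[0,0,0],[0,0,0],0.005],[[0,0,0],[0,0,0],0.005],[[0,0,0],[0,0,0],0.005]]' 25
python3 go.py .4705 -.2733 .2 26
```

```text
time: 5.3
tcp_pos: [0.4703, -0.2725, 0.0597]
eef_rot: [-180.0, -0.0, 26.0]
wrist_force: [-0.6, -0.2, -0.5]
gripper_width: 0.146
t 5.3 tcp [ 470.27 -272.52   59.65] rot [-179.99   -0.     26.  ] F [-0.59 -0.23 -0.48]
turn [-0.0001 -0.      0.0001] shift after turn mm [-1.4000e-01  8.0000e-01 -1.4035e+02] rows 3 each [ -0.05   0.27 -46.78]
```

```bash
python3 -m creep '[[[0,0,-0.015],[0,0,0],0.005],[[0,0,-0.025],[0,0,0],0.005],[[0,0,-0.035],[0,0,0],0.005],[[0,0,-0.035],[0,0,0],0.005],[[0,0,-0.02],[0,0,0],0.005],[[0,0,-0.01],[0,0,0],0.005],[[0,0,0],[0,0,0],0.005],[[0,0,0],[0,0,0],0.005]]'
python3 go.py .590 .0187 .2 3.4
python3 - <<'E'
from h import *
o=readout.get_obs();m=model('wrist');im=cams.read_camera('wrist')
cv2.imwrite('pics/w3.png',im[:,:,::-1])
im=cams.read_camera('side');cv2.imwrite('pics/d3.png',im[:,:,::-1])
E
```

```text
time: 6.1
tcp_pos: [0.4695, -0.2722, 0.1985]
eef_rot: [-179.9, 0.1, 26.0]
wrist_force: [0.2, 0.4, -0.3]
gripper_width: 0.145
t 6.1 tcp [ 469.52 -272.19  198.55] rot [-1.7989e+02  8.0000e-02  2.6000e+01] F [ 0.24  0.42 -0.27]
turn [-0.0016  0.0017  0.3945] shift after turn mm [ 137.52 -283.23   -1.45] rows 7 each [ 19.65 -40.46  -0.21]
```

View pics/w3.png

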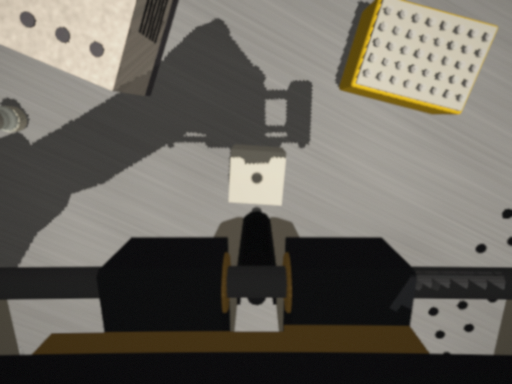

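View pics/d3.png

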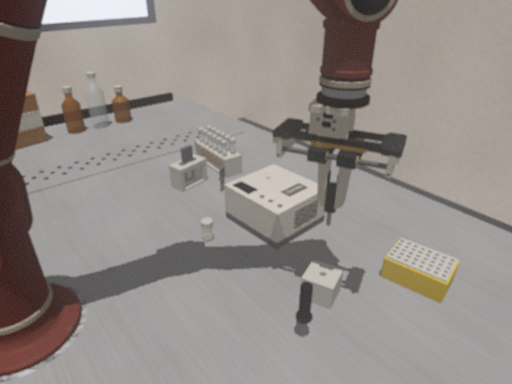

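```bash
python3 -m creep '[[[0,0,0],[0,0,0.13],0.005],[[0,0,0],[0,0,0.13],0.005],[[0,0,0],[0,0,0.134],0.005],[[0.01,-0.0203,0],[0,0,0],0.005],[[0.0195,-0.0405,0],[0,0,0],0.005],[[0.0195,-0.0405,0],[0,0,0],0.005],[[0.0195,-0.0405,0],[0,0,0],0.005],[[0.0195,-0.0405,0],[0,0,0],0.005],[[0.0195,-0.0405,0],[0,0,0],0.005],[[0.015,-0.032,0],[0,0,0],0.005],[[0.01,-0.02,0],[0,0,0],0.005],[[0.005,-0.008,0],[0,0,0],0.005]]'
python3 -m creep '[[[0,0,0],[0,0,0],0.005],[[0,0,0],[0,0,0],0.005],[[0,0,0],[0,0,0],0.005],[[0,0,0],[0,0,0],0.005]]'
python3 go.py .590 .0187 .2 3.4
python3 - <<'E'
from h import *
m=model('wrist');im=cams.read_camera('wrist')
cv2.imwrite('pics/w4.png',im[:,:,::-1])
for n in ('side','scene'):
    im2=cams.read_camera(n);cv2.imwrite(f'pics/{n}4.png',cv2.resize(im2[60:260,130:380,::-1],None,fx=3,fy=3,interpolation=cv2.INTER_CUBIC))
for s in ('reader',):
    q=(.5726,-.0265,np.radians(3.4))
    P=np.array([[20,45,95],[20,-42,95],[-2,-42,95],[42,-42,95],[-85,90,95],[-85,-90,95],[85,-90,95],[85,90,95]])/1e3
    print(np.round(proj(m,T(*q)(P)),1))
E
```

```text
time: 7.4
tcp_pos: [0.5905, 0.0218, 0.1981]
eef_rot: [-179.9, 0.1, 3.7]
wrist_force: [-0.6, -0.2, 0.5]
gripper_width: 0.148
time: 7.8
tcp_pos: [0.5903, 0.0161, 0.1998]
eef_rot: [180.0, 0.0, 3.3]
wrist_force: [-0.6, -0.8, 0.0]
gripper_width: 0.145
t 7.8 tcp [590.32  16.06 199.78] rot [1.7996e+02 1.0000e-02 3.2700e+00] F [-0.62 -0.76  0.01]
turn [ 0.0008  0.0002 -0.0023] shift after turn mm [-0.16 -2.65 -0.22] rows 1 each [-0.16 -2.65 -0.22]
[[252.6 188.9]
 [343.5 188.8]
 [341.9 210.6]
 [345.3 166. ]
 [210.1 286. ]
 [382.6 286.1]
 [403.  118.4]
 [202.2 119.2]]
```

View pics/w4.png

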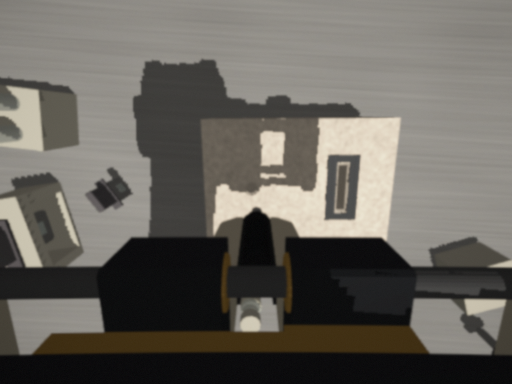

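View pics/side4.png

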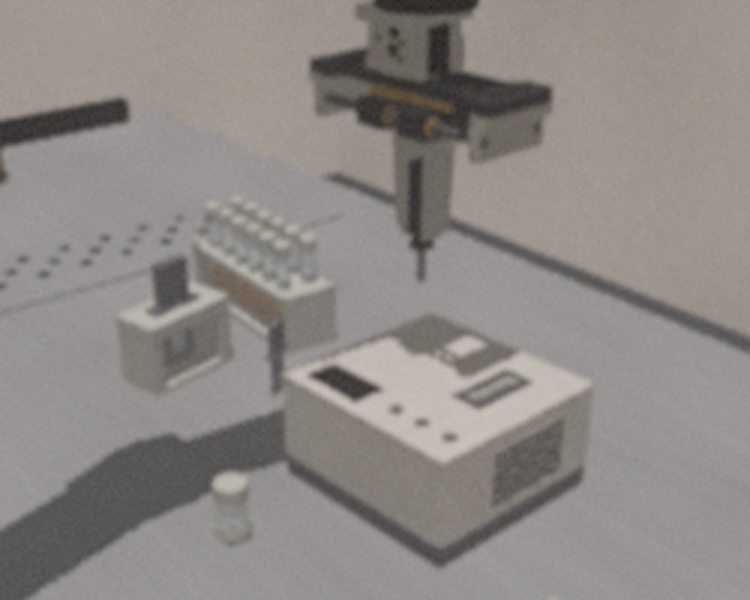

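View pics/scene4.png

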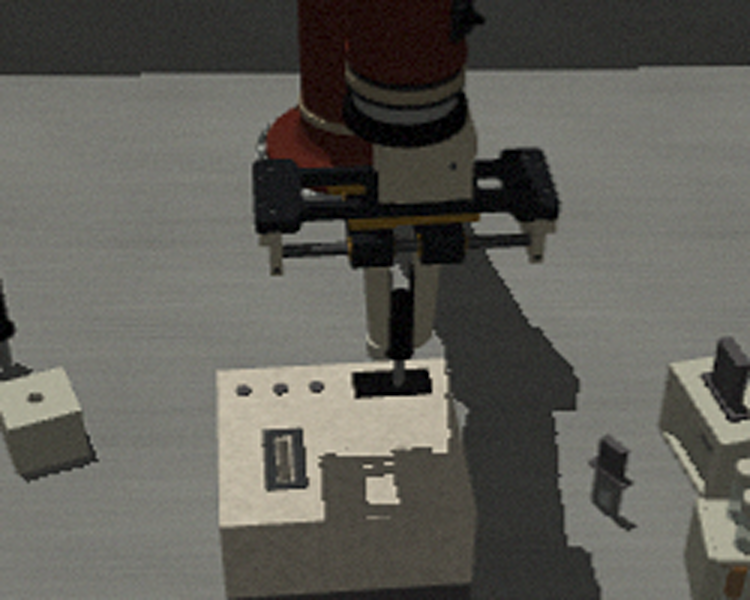

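Run:
```python
import cv2
im=cv2.imread('pics/w4.png')
cv2.imwrite('pics/w4z.png',cv2.resize(im[105:235,195:410],None,fx=3.7,fy=3.7,interpolation=cv2.INTER_CUBIC))
cv2.imwrite('pics/w4s.png',cv2.resize(im[160:240,225:305],None,fx=7,fy=7,interpolation=cv2.INTER_CUBIC))
```

```text
(no output)
```

View pics/w4z.png

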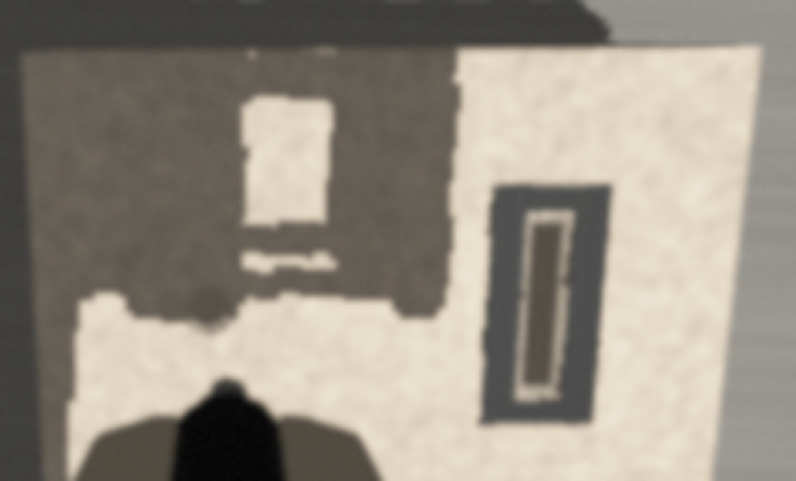

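View pics/w4s.png

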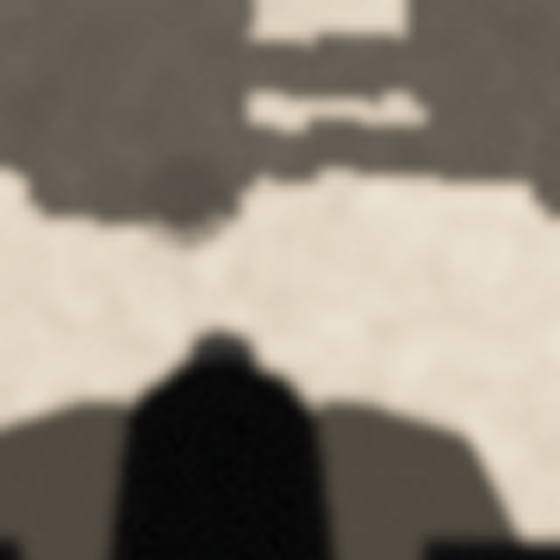

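```bash
python3 -m creep '[[[0,-0.002,0.01],[0,0,0],0.005],[[0,-0.001,0.02],[0,0,0],0.005],[[0,0,0.01],[0,0,0],0.005],[[0,0,0.005],[0,0,0],0.005],[[0,0,0],[0,0,0],0.005],[[0,0,0],[0,0,0],0.005],[[0,0,0],[0,0,0],0.005],[[0,0,0],[0,0,0],0.005],[[0,0,0],[0,0,0],0.005],[[0,0,0],[0,0,0],0.005]]'
cat > look.py <<'E'
import sys
from h import *
tag=sys.argv[1]
import pickle
out={}
for n in ('wrist','side','scene'):
    o=readout.get_obs();m=model(n);im=cams.read_camera(n);out[n]=(m,o,im)
    cv2.imwrite(f'pics/{n}_{tag}.png',im[:,:,::-1]); print(n,np.round(o['time'],2),np.round(o['tcp_pos']*1e3,2),np.round(o['eef_rot'],2),'vmax',np.abs(o['joint_velocities']).max().round(2))
pickle.dump(out,open(f'{tag}.pkl','wb'))
E
cat > crop.py <<'E'
import sys,cv2
f,x,y,w,h,k,o=sys.argv[1:]; x,y,w,h,k=map(int,(x,y,w,h,k))
cv2.imwrite(o,cv2.resize(cv2.imread(f)[y:y+h,x:x+w],None,fx=k,fy=k,interpolation=cv2.INTER_CUBIC))
E
python3 look.py a
python3 crop.py pics/wrist_a.png 195 105 215 130 3 pics/a1.png
python3 crop.py pics/side_a.png 220 100 110 100 7 pics/a2.png
python3 crop.py pics/scene_a.png 200 150 100 100 6 pics/a3.png
```

```text
time: 8.95
tcp_pos: [0.5906, 0.021, 0.1549]
eef_rot: [-180.0, -0.0, 3.4]
wrist_force: [0.0, -0.6, -1.4]
gripper_width: 0.146
wrist 8.95 [590.57  20.97 154.94] [-1.80e+02 -3.00e-02  3.43e+00] vmax 0.12
side 9.0 [590.56  20.97 154.89] [-1.80e+02 -2.00e-02  3.43e+00] vmax 0.06
scene 9.05 [590.51  20.98 154.8 ] [-1.80e+02 -1.00e-02  3.43e+00] vmax 0.09
```

View pics/a1.png

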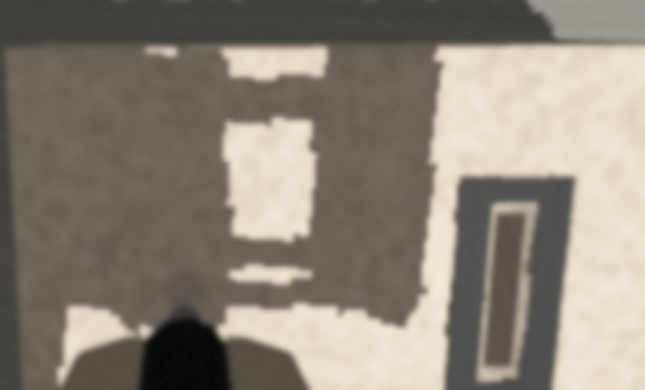

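View pics/a2.png

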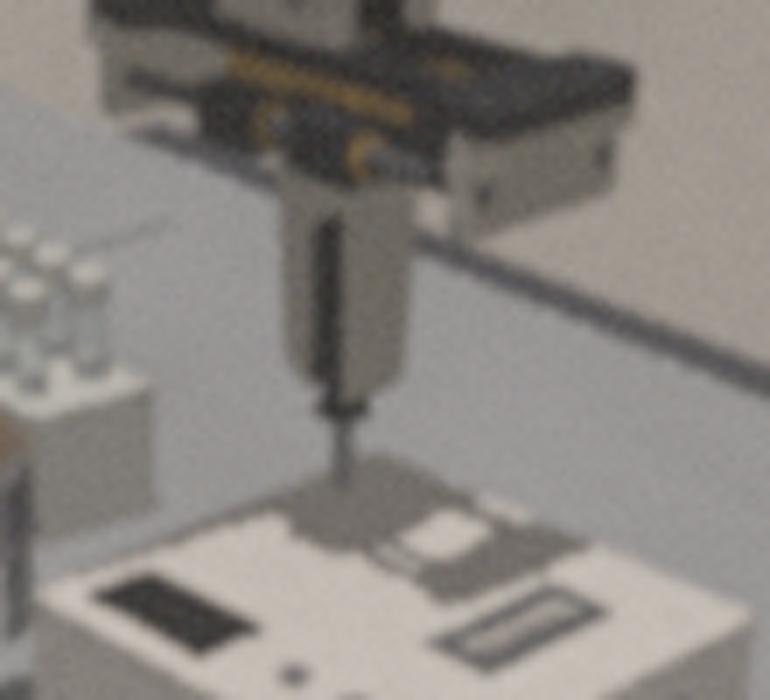

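View pics/a3.png

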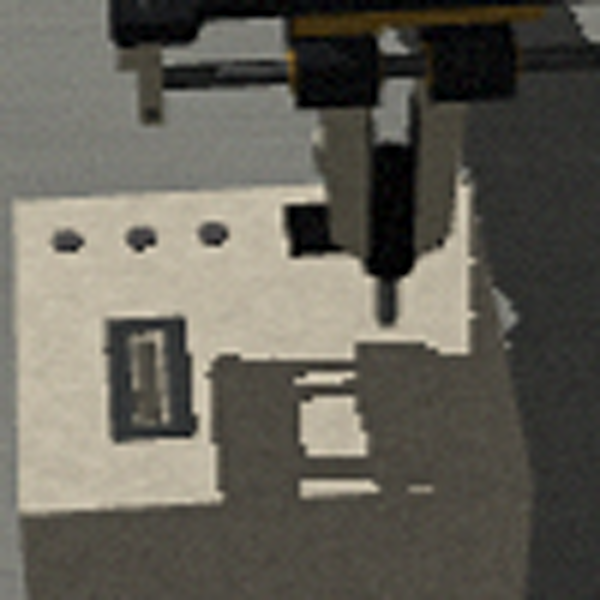

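Run:
```python
from h import *
import pickle
from fit import px,fit,box
a=pickle.load(open('a.pkl','rb'))
W=a['wrist'][0];o=a['wrist'][1];S=a['scene'][0];D=a['side'][0]
tcp=o['tcp_pos']; tip=tcp-[0,0,.0397]
print('tip pred W',(proj(W,tip)-[195,105])*3, 'S',(proj(S,tip)-[200,150])*6,'D',(proj(D,tip)-[220,100])*7)
fl=tcp-[0,0,.0097-.002]
print('flange pred W',(proj(W,fl)-[195,105])*3, 'S',(proj(S,fl)-[200,150])*6,'D',(proj(D,fl)-[220,100])*7)
tp=tri([S,D],[px([(387,322)],6,200,150)[0],px([(343,485)],7,220,100)[0]]);print('tip tri',tp)
sl=px([(507,291)],3,195,105)[0]; print('slot W',onz(W,sl,.095))
for q in((.5726,-.0265,np.radians(3.4)),(.5740,-.0255,np.radians(3.4))):
  print(np.round((proj(W,T(*q)(np.array([[20,-42,95],[20,45,95],[-2,-46,95],[42,-46,95],[42,-38,95],[-2,-38,95],[85,90,95]])/1e3))-[195,105])*3))
```

```text
reader both [572.6 -26.5] 3.4 rms 0.32
reader scene [572.9 -26.1] 3.44 rms 0.22
reader side [571.7 -27.7] 3.33 rms 0.37
slot [[ 0.59506776 -0.0671895   0.095     ]] socket [[0.58990517 0.01965719 0.095     ]]
socket direct [0.59130609 0.01921238 0.095     ]
socket direct [0.58769337 0.01714619 0.095     ]
slot direct [ 0.59610757 -0.06690944  0.095     ]
slot direct [ 0.59487948 -0.06693425  0.095     ]
pstand both [506.5 277.5] 12.32 rms 0.47
pstand scene [507.4 277.4] 12.22 rms 0.28
pstand side [504.9 275.4] 12.57 rms 0.54
pinstand both [ 470.  -273.3] -38.68 rms 9.08
pinstand scene [ 471.  -273.4] 22.23 rms 0.24
pinstand side [ 470.1 -274.3] -68.71 rms 0.38
pin [ 0.47001612 -0.27366082  0.05245991] [ 0.46947243 -0.27380038  0.052     ] [ 0.47044264 -0.27334734  0.052     ]
pin [ 0.46965582 -0.27278523  0.10140969] [ 0.46786159 -0.27323035  0.1       ] [ 0.47111464 -0.27172403  0.1       ]
decoy top [ 0.3752564  -0.31867675  0.11225388]
decoy flange [ 0.37346281 -0.32109529  0.04239542]
plate top [0.50542808 0.2762888  0.11457339] [0.50787386 0.27595785 0.118     ] [0.50090885 0.26603569 0.118     ]
decoy plate top [0.55892732 0.18184236 0.06960641]
tip pred W [[184.12368921 317.73706466]] S [[388.01852788 321.23693357]] D [[335.49070379 483.56395135]]
flange pred W [[184.0678503  366.96276648]] S [[389.73526755 254.66156571]] D [[337.09826184 400.62351338]]
tip tri [0.59111636 0.01947948 0.116404  ]
slot W [ 0.59675832 -0.06527099  0.095     ]
[[512. 296.]
 [189. 296.]
 [519. 373.]
 [536. 217.]
 [505. 217.]
 [490. 373.]
 [ 10.  48.]]
[[509. 291.]
 [186. 291.]
 [517. 368.]
 [533. 211.]
 [502. 211.]
 [487. 368.]
 [  6.  42.]]
```

```bash
python3 -m creep '[[[0.0004,0,0.008],[0,0,0],0.005],[[0,0,0.006],[0,0,0],0.005],[[0,0,0.004],[0,0,0],0.005],[[0,0,0.002],[0,0,0],0.005],[[0,0,0.002],[0,0,0],0.005],[[0,0,0.002],[0,0,0],0.005],[[0,0,0.002],[0,0,0],0.005],[[0,0,0],[0,0,0],0.005],[[0,0,0],[0,0,0],0.005],[[0,0,0],[0,0,0],0.005]]'
python3 go.py .591 .0209 .1047 3.4
```

```text
time: 10.1
tcp_pos: [0.5908, 0.021, 0.1288]
eef_rot: [-180.0, 0.0, 3.4]
wrist_force: [-1.0, 0.6, -0.6]
gripper_width: 0.147
t 10.1 tcp [590.8   21.01 128.75] rot [-180.      0.      3.43] F [-0.98  0.63 -0.59]
turn [-0.0001  0.0001  0.0005] shift after turn mm [ 0.2   0.12 24.05] rows 1 each [ 0.2   0.12 24.05]
```

```bash
python3 -m creep '[[[0,0,0.003],[0,0,0],0.005],[[0,0,0.004],[0,0,0],0.005],[[0,0,0.004],[0,0,0],0.005],[[0,0,0.004],[0,0,0],0.005],[[0,0,0.003],[0,0,0],0.005],[[0,0,0.002],[0,0,0],0.005],[[0,0,0.001],[0,0,0],0.005],[[0,0,0],[0,0,0],0.005],[[0,0,0],[0,0,0],0.005],[[0,0,0],[0,0,0],0.005]]'
python3 go.py .591 .0209 .1047 3.4
```

```text
time: 11.1
tcp_pos: [0.5908, 0.021, 0.1077]
eef_rot: [-180.0, 0.0, 3.4]
wrist_force: [-0.1, 0.5, -1.3]
gripper_width: 0.15
t 11.1 tcp [590.76  20.99 107.68] rot [-1.80e+02  1.00e-02  3.43e+00] F [-0.09  0.54 -1.26]
turn [-0.0001  0.0002  0.0005] shift after turn mm [0.24 0.1  2.98] rows 1 each [0.24 0.1  2.98]
```

```bash
python3 -m creep '[[[0,0,0.001],[0,0,0],0.005],[[0,0,0.001],[0,0,0],0.005],[[0,0,0.001],[0,0,0],0.005],[[0,0,0.001],[0,0,0],0.005],[[0,0,0],[0,0,0],0.005],[[0,0,0],[0,0,0],0.005],[[0,0,0],[0,0,0],0.005]]'
python3 go.py .591 .0209 .1047 3.4
python3 look.py b
python3 crop.py pics/side_b.png 220 100 110 100 7 pics/b2.png
python3 crop.py pics/scene_b.png 200 150 100 100 6 pics/b3.png
```

```text
time: 11.8
tcp_pos: [0.5908, 0.021, 0.1046]
eef_rot: [-180.0, -0.0, 3.4]
wrist_force: [-2.5, 0.1, 5.2]
gripper_width: 0.146
t 11.8 tcp [590.82  21.01 104.62] rot [-1.80e+02 -1.00e-02  3.43e+00] F [-2.45  0.08  5.18]
turn [-0.     -0.0002  0.0005] shift after turn mm [ 0.18  0.12 -0.08] rows 1 each [ 0.18  0.12 -0.08]
wrist 11.8 [590.82  21.01 104.62] [-1.80e+02 -1.00e-02  3.43e+00] vmax 0.11
side 11.85 [590.83  20.99 104.62] [-1.80e+02 -1.00e-02  3.42e+00] vmax 0.1
scene 11.9 [590.82  20.98 104.63] [-1.80e+02 -1.00e-02  3.43e+00] vmax 0.08
```

View pics/b2.png

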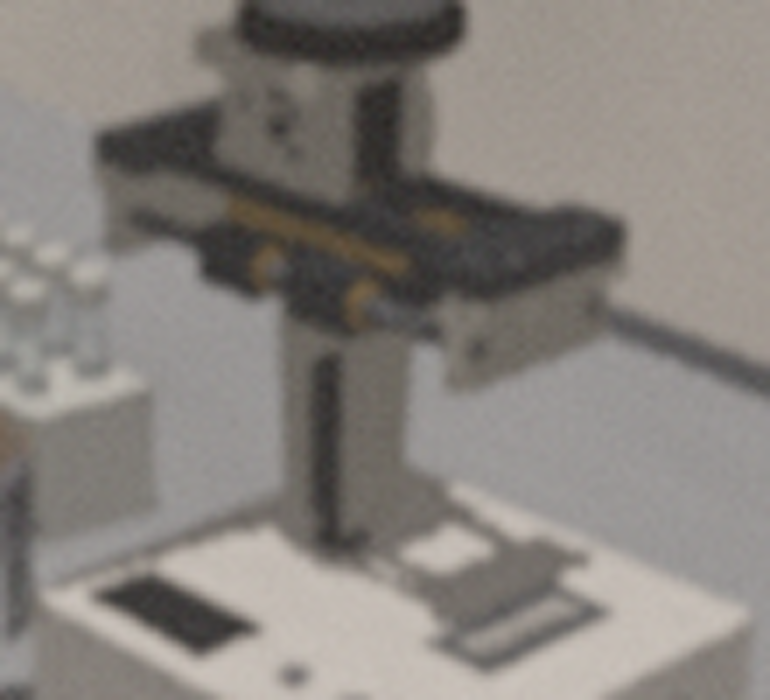

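View pics/b3.png

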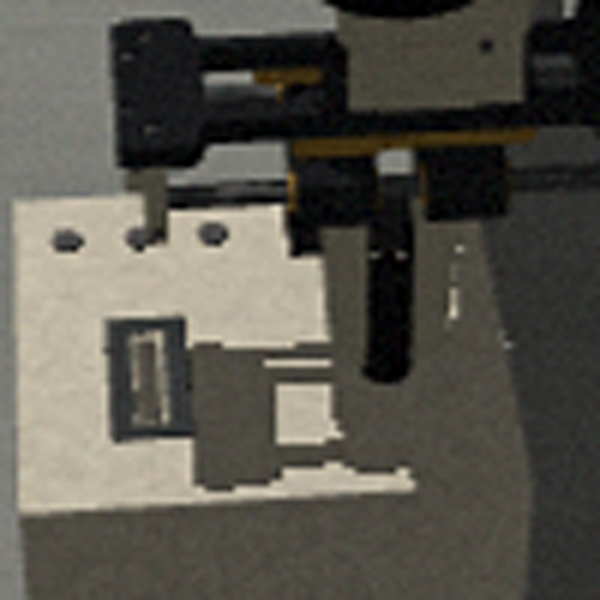

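```bash
python3 -m creep '[[[0,0,0],[0,0,0],0.02],[[0,0,0],[0,0,0],0.03],[[0,0,0],[0,0,0],0.04],[[0,0,0],[0,0,0],0.05],[[0,0,0],[0,0,0],0.05],[[0,0,-0.02],[0,0,0],0.05],[[0,0,-0.035],[0,0,0],0.05],[[0,0,-0.035],[0,0,0],0.05],[[0,0,-0.02],[0,0,0],0.05],[[0,0,0],[0,0,0],0.05]]'
python3 go.py .5065 .2772 .2 12.3
python3 look.py c
python3 crop.py pics/side_c.png 220 100 110 100 7 pics/c2.png
python3 crop.py pics/scene_c.png 200 150 100 100 6 pics/c3.png
```

```text
time: 12.95
tcp_pos: [0.5931, 0.0211, 0.2171]
eef_rot: [-180.0, -0.4, 3.4]
wrist_force: [-0.1, -0.5, -0.6]
gripper_width: 0.536
t 12.95 tcp [593.1   21.1  217.09] rot [-179.99   -0.44    3.42] F [-0.09 -0.52 -0.62]
turn [ 0.0005 -0.0077 -0.155 ] shift after turn mm [ -30.05 -268.67   17.09] rows 6 each [ -5.01 -44.78   2.85]
wrist 12.95 [593.1   21.1  217.09] [-179.99   -0.44    3.42] vmax 4.29
side 13.0 [591.61  21.04 214.81] [-180.     -0.18    3.43] vmax 2.98
scene 13.05 [590.5   20.96 213.23] [-1.80e+02  3.00e-02  3.43e+00] vmax 1.64
```

View pics/c2.png

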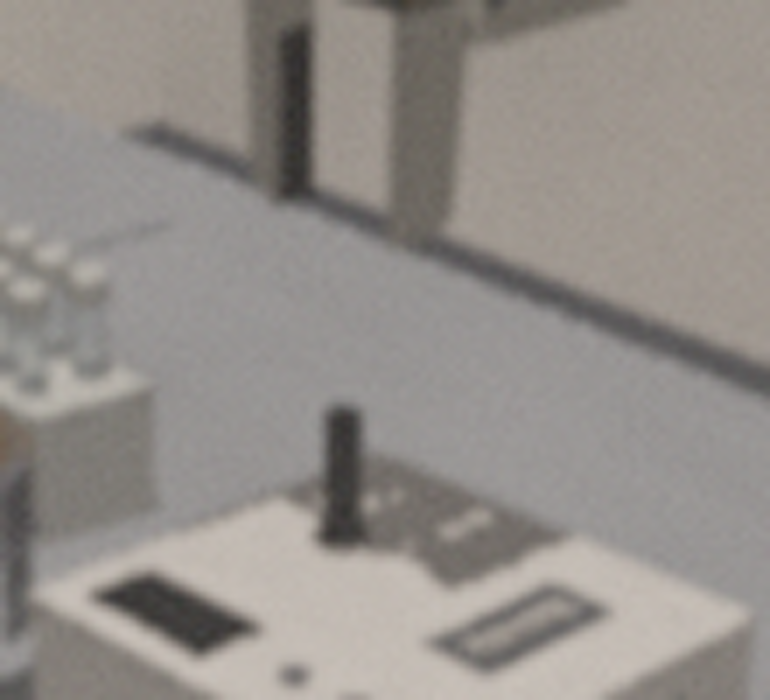

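View pics/c3.png

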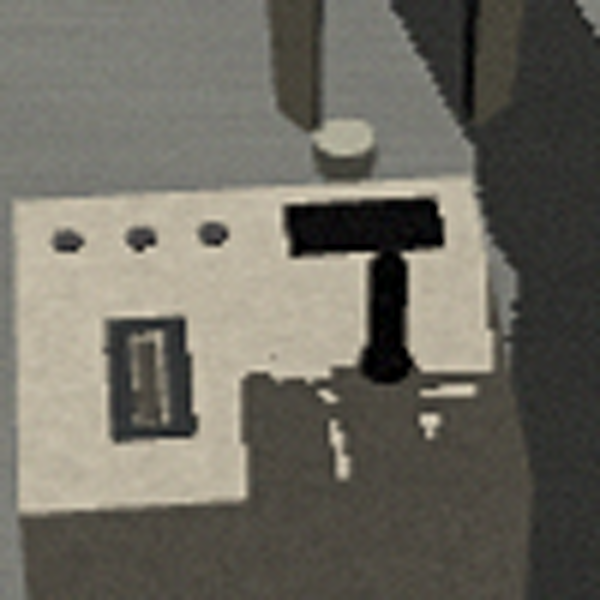

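View pics/wrist_c.png

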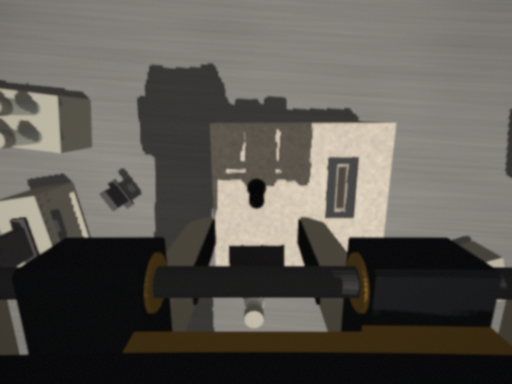

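```bash
python3 -m creep '[[[0,0,0],[0,0,-0.078],0.05],[[0,-0.02,0],[0,0,-0.077],0.05],[[-0.004,-0.035,0.002],[0,0,0],0.05],[[-0.005,-0.045,0.002],[0,0,0],0.05],[[-0.005,-0.045,0.002],[0,0,0],0.05],[[-0.005,-0.045,0.002],[0,0,0],0.05],[[-0.004,-0.04,0.002],[0,0,0],0.05],[[-0.003,-0.025,0.002],[0,0,0],0.05],[[-0.002,-0.01,0],[0,0,0],0.05],[[0,-0.003,0],[0,0,0],0.05],[[0,0,0],[0,0,0],0.05],[[0,0,0],[0,0,0],0.05]]'
python3 -m creep '[[[0,0,0],[0,0,0],0.05],[[0,0,0],[0,0,0],0.05],[[0,0,0],[0,0,0],0.05],[[0,0,0],[0,0,0],0.05],[[0,0,0],[0,0,0],0.05]]'
python3 go.py .5065 .2772 .2 12.3
python3 look.py d
```

```text
time: 14.3
tcp_pos: [0.509, 0.2747, 0.2014]
eef_rot: [179.9, 0.0, 12.1]
wrist_force: [0.8, -1.3, -0.5]
gripper_width: 0.533
time: 14.8
tcp_pos: [0.5079, 0.2771, 0.2017]
eef_rot: [-180.0, -0.0, 12.3]
wrist_force: [0.1, 0.1, -0.3]
gripper_width: 0.537
t 14.8 tcp [507.9  277.05 201.75] rot [-180.     -0.     12.31] F [ 0.06  0.12 -0.28]
turn [-0.0001 -0.0001  0.0001] shift after turn mm [-1.33 -0.44  1.75] rows 1 each [-1.33 -0.44  1.75]
wrist 14.8 [507.9  277.05 201.75] [-180.     -0.     12.31] vmax 0.13
side 14.85 [507.9  277.13 201.71] [-1.7999e+02 -1.0000e-02  1.2310e+01] vmax 0.15
scene 14.9 [507.86 277.15 201.72] [-180.     -0.     12.32] vmax 0.05
```

View pics/wrist_d.png

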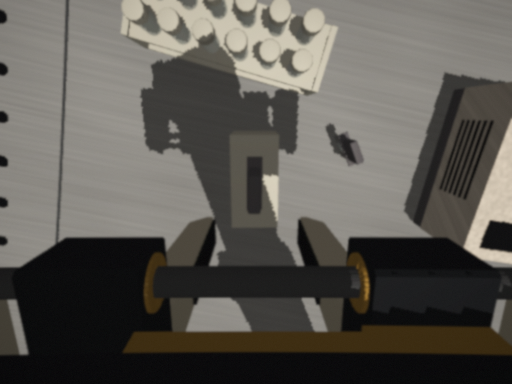

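```bash
python3 crop.py pics/wrist_d.png 215 125 85 110 6 pics/d1.png
python3 - <<'E'
from h import *
import pickle
a=pickle.load(open('d.pkl','rb'));W=a['wrist'][0]
for q in((.5070,.2772,np.radians(12.3)),(.5060,.2772,np.radians(12.3))):
    f=T(*q)
    print('standtop',np.round((proj(W,f(np.array([[-50,-25,70],[-50,25,70],[50,25,70],[50,-25,70]])/1e3))-[215,125])*6))
    print('handle top',np.round((proj(W,f(np.array([[-18,-6,118],[-18,6,118],[18,6,118],[18,-6,118]])/1e3))-[215,125])*6))
    print('shoulder',np.round((proj(W,f(np.array([[-28,-8,74],[-28,8,74],[28,8,74],[28,-8,74]])/1e3))-[215,125])*6))
E
```

```text
standtop [[383. 616.]
 [109. 616.]
 [ 97.  58.]
 [396.  58.]]
handle top [[285. 539.]
 [206. 539.]
 [204. 305.]
 [287. 305.]]
shoulder [[291. 508.]
 [201. 508.]
 [199. 193.]
 [294. 193.]]
standtop [[382. 621.]
 [108. 621.]
 [ 96.  64.]
 [394.  64.]]
handle top [[284. 545.]
 [205. 545.]
 [203. 312.]
 [285. 312.]]
shoulder [[290. 513.]
 [200. 513.]
 [198. 198.]
 [292. 198.]]
```

View pics/d1.png

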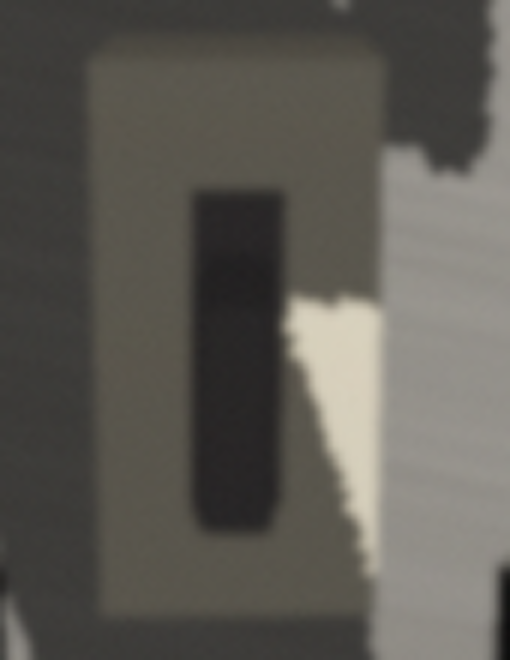

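```bash
python3 -m creep '[[[-0.0005,-0.001,0.015],[0,0,0],0.05],[[0,0,0.03],[0,0,0],0.05],[[0,0,0.03],[0,0,0],0.05],[[0,0,0.02],[0,0,0],0.05],[[0,0,0.01],[0,0,0],0.05],[[0,0,0.005],[0,0,0],0.05],[[0,0,0],[0,0,0],0.05],[[0,0,0],[0,0,0],0.05],[[0,0,0],[0,0,0],0.05],[[0,0,0],[0,0,0],0.05]]'
python3 go.py .5072 .2782 .079 12.3
```

```text
time: 15.95
tcp_pos: [0.5077, 0.2783, 0.0926]
eef_rot: [-180.0, -0.1, 12.3]
wrist_force: [0.2, -1.4, 0.6]
gripper_width: 0.538
t 15.95 tcp [507.68 278.3   92.58] rot [-1.7997e+02 -1.0000e-01  1.2310e+01] F [ 0.24 -1.38  0.57]
turn [-0.0006 -0.0017  0.0002] shift after turn mm [-0.49 -0.   13.58] rows 1 each [-0.49 -0.   13.58]
```

```bash
python3 -m creep '[[[-0.0004,0,0.006],[0,0,0],0.05],[[0,0,0.005],[0,0,0],0.05],[[0,0,0.0025],[0,0,0],0.05],[[0,0,0],[0,0,0],0.04],[[0,0,0],[0,0,0],0.03],[[0,0,0],[0,0,0],0.02],[[0,0,0],[0,0,0],0.018],[[0,0,0],[0,0,0],0.016]]' 25
python3 go.py .5072 .2782 .079 12.3
```

```text
time: 16.75
tcp_pos: [0.5069, 0.2779, 0.0783]
eef_rot: [-180.0, -0.0, 12.3]
wrist_force: [0.7, -0.0, 0.3]
gripper_width: 0.188
t 16.75 tcp [506.89 277.94  78.35] rot [-1.7999e+02 -2.0000e-02  1.2310e+01] F [ 0.66 -0.04  0.28]
turn [-0.0001 -0.0003  0.0002] shift after turn mm [ 0.35 -0.18 -0.65] rows 1 each [ 0.35 -0.18 -0.65]
```

```bash
python3 -m creep '[[[0,0,0],[0,0,0],0.013],[[0,0,0],[0,0,0],0.011],[[0,0,0],[0,0,0],0.008],[[0,0,0],[0,0,0],0.005],[[0,0,0],[0,0,0],0.005],[[0,0,0],[0,0,0],0.005],[[0,0,0],[0,0,0],0.005]]' 30
python3 go.py .5072 .2782 .079 12.3
python3 -m creep '[[[0,0,-0.01],[0,0,0],0.005],[[0,0,-0.02],[0,0,0],0.005],[[0,0,-0.03],[0,0,0],0.005],[[0,0,-0.04],[0,0,0],0.005],[[0,0,-0.03],[0,0,0],0.005],[[0,0,-0.015],[0,0,0],0.005],[[0,0,-0.005],[0,0,0],0.005],[[0,0,0],[0,0,0],0.005],[[0,0,0],[0,0,0],0.005],[[0,0,0],[0,0,0],0.005]]'
python3 go.py .596 -.0657 .225 3.4; python3 look.py e
python3 crop.py pics/side_e.png 140 60 100 110 6 pics/e2.png
python3 crop.py pics/scene_e.png 310 120 110 100 6 pics/e3.png
```

```text
time: 17.45
tcp_pos: [0.5068, 0.2783, 0.0783]
eef_rot: [-180.0, -0.0, 12.3]
wrist_force: [-0.6, 2.0, 1.5]
gripper_width: 0.133
t 17.45 tcp [506.77 278.26  78.32] rot [-1.7997e+02 -1.0000e-02  1.2320e+01] F [-0.57  1.99  1.54]
turn [-0.0005 -0.0003  0.0004] shift after turn mm [ 0.41  0.15 -0.68] rows 1 each [ 0.41  0.15 -0.68]
time: 18.45
tcp_pos: [0.5061, 0.2773, 0.2267]
eef_rot: [179.9, 0.2, 12.3]
wrist_force: [0.6, 0.6, -1.6]
gripper_width: 0.125
t 18.45 tcp [506.05 277.32 226.74] rot [1.7994e+02 1.7000e-01 1.2300e+01] F [ 0.63  0.56 -1.58]
turn [0.0013 0.0029 0.1554] shift after turn mm [ 69.45 347.75   1.74] rows 8 each [ 8.68 43.47  0.22]
wrist 18.45 [506.05 277.32 226.74] [1.7994e+02 1.7000e-01 1.2300e+01] vmax 0.37
side 18.5 [506.16 277.46 226.87] [1.7995e+02 1.5000e-01 1.2310e+01] vmax 0.51
scene 18.55 [506.3  277.57 227.06] [1.7996e+02 1.3000e-01 1.2310e+01] vmax 0.38
```

View pics/e2.png

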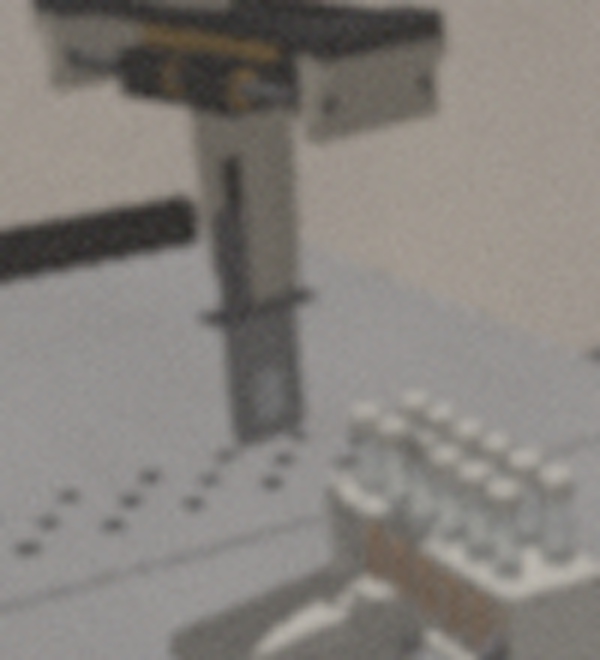

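View pics/e3.png

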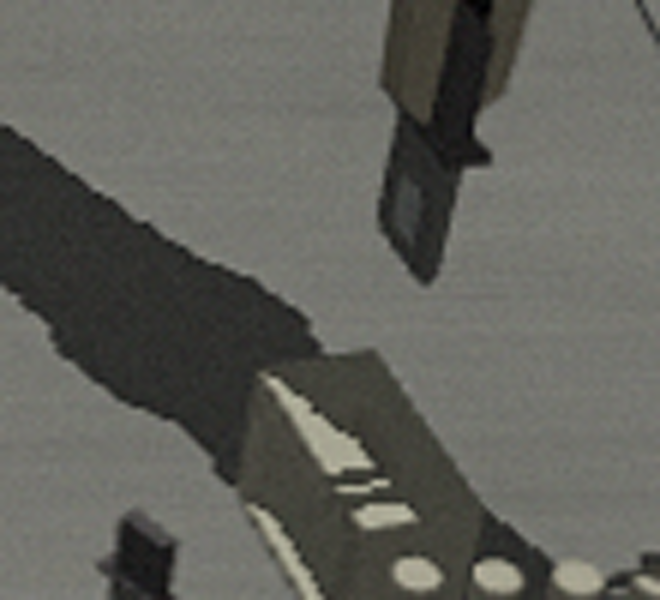

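View pics/wrist_e.png

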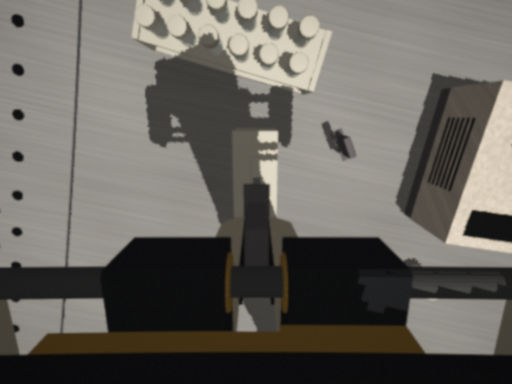

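```bash
sed -i '/^q=show/,$d' fit.py
cat > pl.py <<'E'
from h import *
# plate points in plate frame (m)
PP=np.array([[-28,-8,60],[28,-8,60],[28,8,60],[-28,8,60],[-28,-8,64],[28,-8,64],[28,8,64],[-28,8,64],[-20,-3,4],[20,-3,4],[20,3,4],[-20,3,4],[-18,-1.75,0],[18,-1.75,0],[18,1.75,0],[-18,1.75,0]])/1e3
def plate(o,q,L=.0683):
    # q: dx,dy,dz (plate at TCP-L, tool aligned), rx, ry (rad) tilt about grasp point
    yaw=o['eef_rot'][2]; Rz=Ro.from_euler('z',yaw,degrees=True); Rt=Ro.from_rotvec([q[3],q[4],0])
    tl=Ro.from_euler('xyz',o['eef_rot'],degrees=True)*Ro.from_euler('xyz',[180,0,0],degrees=True).inv()
    h=L+.0188 # plate z of grasp point
    Pl=Rt.apply(PP-[0,0,h])+[q[0],q[1],q[2]]
    g=o['tcp_pos']+Rz.apply([0,0,.0188])
    return Rz.apply(Pl)+g
E
python3 - <<'E'
from pl import *
import pickle
a=pickle.load(open('e.pkl','rb'))
for n,ox,oy,k in(('side',140,60,6),('scene',310,120,6),('wrist',0,0,1)):
    m,o,_=a[n]
    for ry in(0,.05):
        print(n,ry); print(np.round((proj(m,plate(o,[0,0,0,0,ry]))-[ox,oy])*k).astype(int).tolist())
E
python3 crop.py pics/wrist_e.png 225 165 65 80 8 pics/e1.png
```

```text
side 0
[[219, 324], [312, 294], [288, 288], [195, 317], [218, 315], [312, 285], [288, 279], [194, 309], [237, 437], [302, 413], [293, 411], [228, 435], [239, 444], [298, 422], [292, 421], [234, 442]]
side 0.05
[[216, 322], [310, 298], [286, 291], [192, 315], [215, 313], [310, 289], [286, 283], [191, 306], [230, 438], [295, 418], [287, 415], [221, 435], [232, 444], [291, 426], [286, 425], [227, 443]]
scene 0
[[381, 81], [449, 168], [491, 161], [421, 75], [383, 72], [451, 158], [493, 152], [423, 66], [377, 215], [423, 278], [438, 275], [391, 212], [380, 226], [422, 282], [431, 281], [389, 224]]
scene 0.05
[[380, 76], [446, 169], [488, 162], [421, 70], [382, 67], [449, 160], [491, 153], [423, 61], [372, 206], [418, 273], [433, 270], [387, 204], [376, 217], [416, 277], [425, 276], [384, 216]]
wrist 0
[[268, 267], [269, 184], [243, 184], [244, 266], [269, 270], [270, 186], [243, 186], [244, 270], [260, 224], [260, 177], [253, 177], [253, 224], [258, 220], [258, 179], [254, 179], [254, 220]]
wrist 0.05
[[268, 269], [269, 186], [243, 186], [244, 269], [269, 272], [269, 187], [243, 187], [244, 272], [260, 229], [260, 182], [253, 182], [253, 229], [258, 225], [258, 184], [254, 184], [254, 225]]
```

View pics/e1.png

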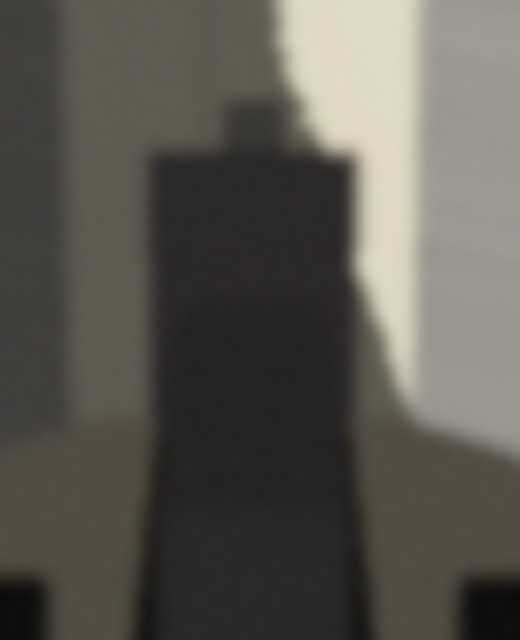

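```bash
python3 -m creep '[[[0,0,-0.012],[0,0,0.078],0.005],[[0.002,0.012,-0.012],[0,0,0.077],0.005],[[0.005,0.025,0],[0,0,0],0.005],[[0.008,0.04,0],[0,0,0],0.005],[[0.0085,0.043,0],[0,0,0],0.005],[[0.0085,0.043,0],[0,0,0],0.005],[[0.0085,0.043,0],[0,0,0],0.005],[[0.0085,0.043,0],[0,0,0],0.005],[[0.008,0.04,0],[0,0,0],0.005],[[0.006,0.03,0],[0,0,0],0.005],[[0.0035,0.018,0],[0,0,0],0.005],[[0.002,0.009,0],[0,0,0],0.005]]'
python3 -m creep '[[[0,0,0.005],[0,0,0],0.005],[[0,0,0.015],[0,0,0],0.005],[[0,0,0.015],[0,0,0],0.005],[[0,0,0.01],[0,0,0],0.005],[[0,0,0.005],[0,0,0],0.005],[[0,0,0],[0,0,0],0.005],[[0,0,0],[0,0,0],0.005],[[0,0,0],[0,0,0],0.005],[[0,0,0],[0,0,0],0.005],[[0,0,0],[0,0,0],0.005]]'
python3 go.py .5962 -.0657 .18 3.4; python3 look.py f
python3 crop.py pics/wrist_f.png 200 120 120 100 6 pics/f1.png
python3 crop.py pics/side_f.png 210 70 120 140 5 pics/f2.png
python3 crop.py pics/scene_f.png 180 100 120 140 5 pics/f3.png
```

```text
time: 19.8
tcp_pos: [0.5967, -0.0661, 0.2516]
eef_rot: [179.9, 0.1, 3.2]
wrist_force: [1.2, -0.2, -0.9]
gripper_width: 0.13
time: 20.8
tcp_pos: [0.597, -0.0632, 0.2026]
eef_rot: [180.0, -0.0, 3.4]
wrist_force: [-0.2, 0.4, -1.9]
gripper_width: 0.128
t 20.8 tcp [596.96 -63.18 202.61] rot [ 1.80e+02 -5.00e-02  3.42e+00] F [-0.21  0.36 -1.86]
turn [ 0.     -0.0008  0.0003] shift after turn mm [-0.91  2.47 22.61] rows 1 each [-0.91  2.47 22.61]
wrist 20.8 [596.96 -63.18 202.61] [ 1.80e+02 -5.00e-02  3.42e+00] vmax 0.16
side 20.85 [596.93 -63.21 202.5 ] [ 1.80e+02 -4.00e-02  3.42e+00] vmax 0.19
scene 20.9 [596.87 -63.21 202.41] [ 1.80e+02 -3.00e-02  3.42e+00] vmax 0.13
```

View pics/f1.png

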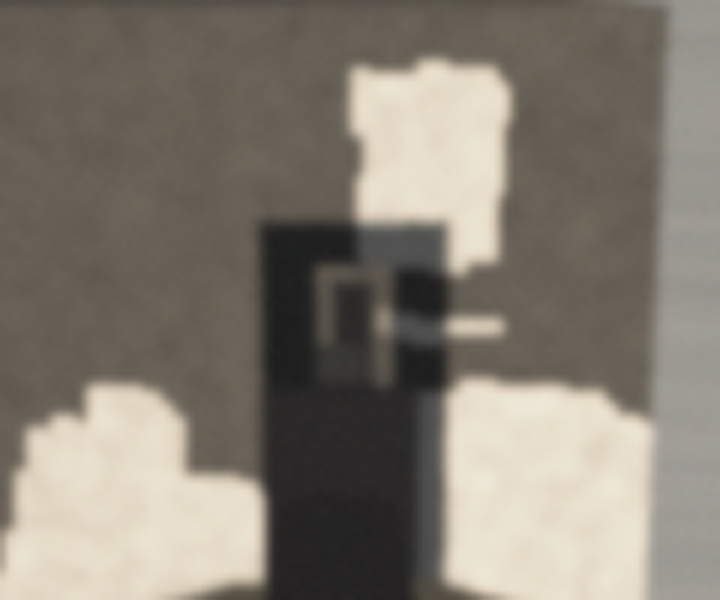

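View pics/f2.png

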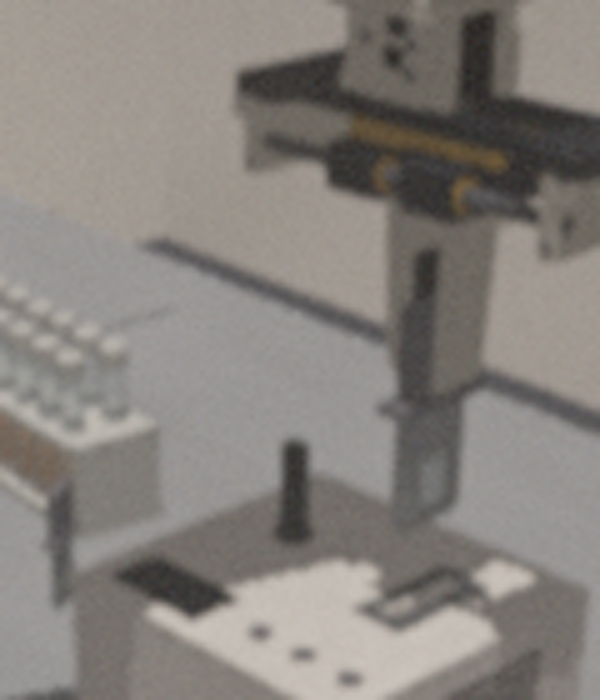

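View pics/f3.png

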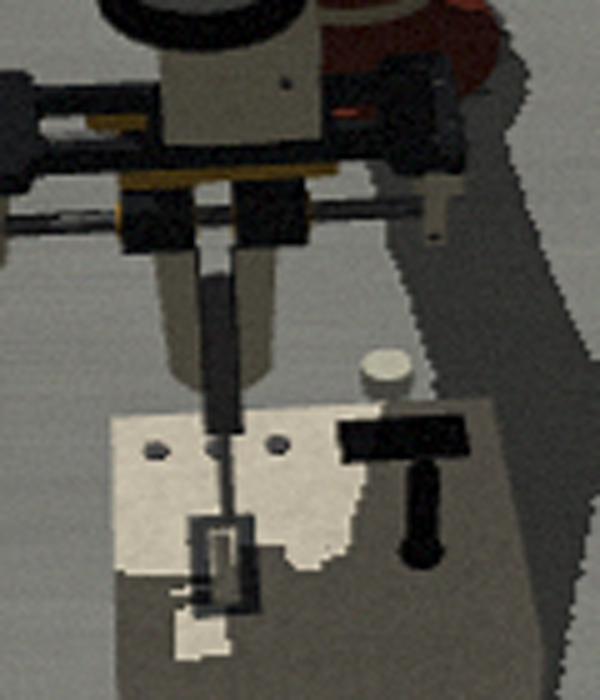

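```bash
python3 - <<'E'
from pl import *
import pickle
a=pickle.load(open('f.pkl','rb'));W,o,_=a['wrist']
def px(l,f,ox,oy): return (np.array(l,float)+.5)/f-.5+[ox,oy]
for p in ((354,290),(354,265),(354,225)): print(p,onz(W,px([p],6,200,120)[0],.095))
# expected: mouth bevel end x+24, trim end
for q in((596.0,-65.85),(596.8,-65.3)):
    f=T(q[0]/1e3,q[1]/1e3,np.radians(3.4))
    print(q,np.round((proj(W,f(np.array([[24,-6,95],[24,6,95],[-24,6,95],[-24,-6,95]])/1e3))-[200,120])*6+2.5))
    for n,ox,oy in(('side',210,70),('scene',180,100)):
        print(n,np.round((proj(a[n][0],f(np.array([[24,-6,95],[24,6,95],[-24,6,95],[-24,-6,95]])/1e3))-[ox,oy])*5+2))
print(np.round((proj(W,plate(o,[0]*5))-[200,120])*6+2.5)[[0,1,2,3,8,9,10,11]].tolist())
E
python3 crop.py pics/scene_f.png 205 190 40 40 16 pics/f4.png
python3 crop.py pics/side_f.png 275 170 40 35 16 pics/f5.png
```

```text
(354, 290) [ 0.61688021 -0.06408561  0.095     ]
(354, 265) [ 0.62087638 -0.06383712  0.095     ]
(354, 225) [ 0.62720818 -0.06344334  0.095     ]
(596.0, -65.85) [[395. 271.]
 [319. 271.]
 [320. 558.]
 [393. 559.]]
side [[464. 584.]
 [445. 575.]
 [376. 608.]
 [395. 618.]]
scene [[216. 604.]
 [244. 603.]
 [238. 528.]
 [212. 529.]]
(596.8, -65.3) [[392. 266.]
 [316. 266.]
 [317. 554.]
 [390. 554.]]
side [[465. 583.]
 [446. 574.]
 [377. 607.]
 [396. 617.]]
scene [[217. 606.]
 [245. 604.]
 [240. 529.]
 [213. 530.]]
[[413.0, 882.0], [419.0, 389.0], [262.0, 388.0], [268.0, 882.0], [362.0, 626.0], [363.0, 348.0], [318.0, 348.0], [319.0, 626.0]]
```

View pics/f4.png

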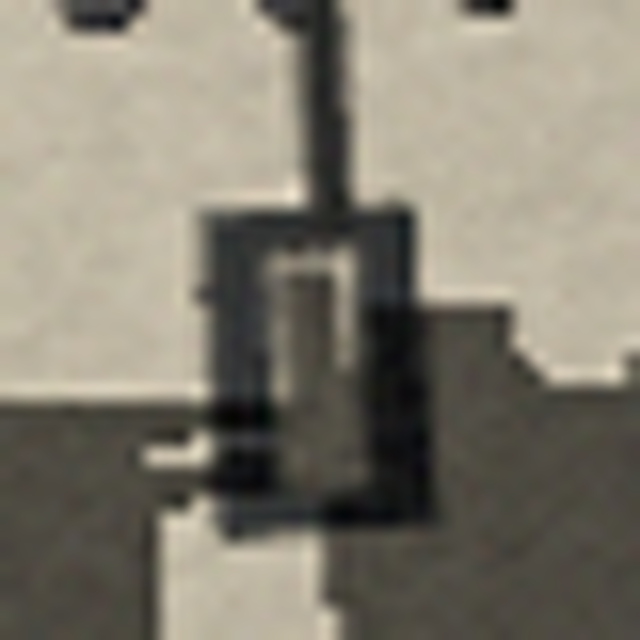

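View pics/f5.png

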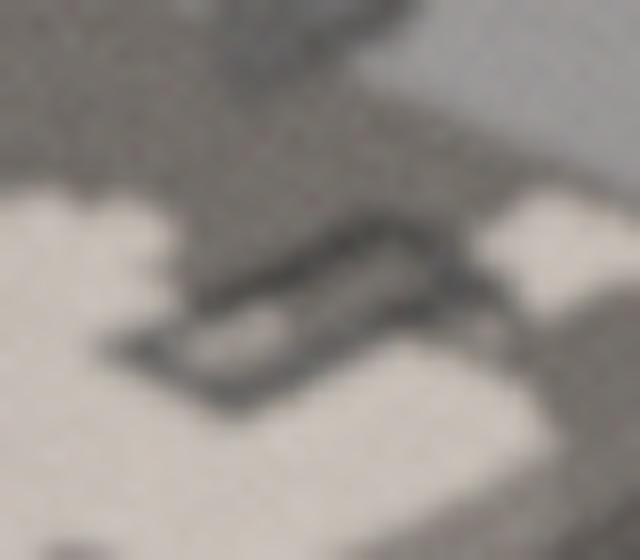

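```bash
python3 - <<'E'
from pl import *
import pickle
a=pickle.load(open('f.pkl','rb'))
for n,ox,oy in(('side',210,70),('scene',180,100)):
    m,o,_=a[n]; print(n,np.round((proj(m,plate(o,[0]*5))-[ox,oy])*5+2).astype(int).tolist())
E
python3 crop.py pics/scene_f.png 210 165 30 50 14 pics/f6.png
```

```text
side [[400, 421], [484, 387], [458, 377], [373, 410], [400, 412], [485, 378], [458, 369], [373, 401], [398, 526], [457, 500], [447, 496], [388, 522], [399, 532], [451, 508], [446, 506], [393, 529]]
scene [[203, 350], [208, 436], [248, 434], [241, 348], [203, 343], [208, 429], [248, 427], [241, 341], [221, 463], [225, 525], [239, 524], [235, 462], [224, 473], [228, 529], [236, 528], [232, 472]]
```

View pics/f6.png

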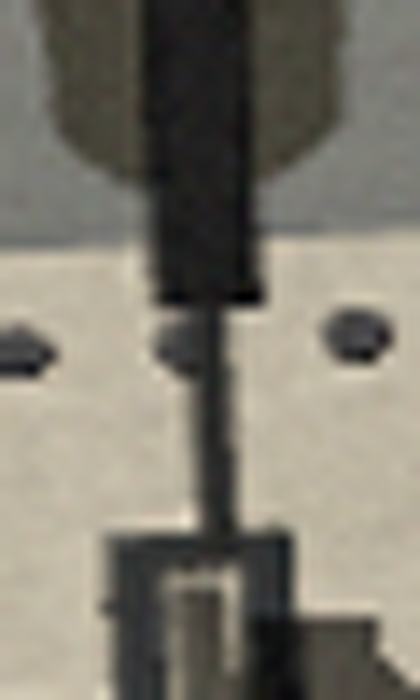

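```bash
python3 -m creep '[[[-0.0006,0.0023,0.008],[0,0,0],0.005],[[0,0,0.01],[0,0,0],0.005],[[0,0,0.008],[0,0,0],0.005],[[0,0,0.005],[0,0,0],0.005],[[0,0,0.002],[0,0,0],0.005],[[0,0,0],[0,0,0],0.005],[[0,0,0],[0,0,0],0.005],[[0,0,0],[0,0,0],0.005],[[0,0,0],[0,0,0],0.005]]'
python3 go.py .5965 -.0655 .163 3.4; python3 look.py g
python3 crop.py pics/wrist_g.png 210 120 80 90 8 pics/g1.png
python3 crop.py pics/scene_g.png 205 165 40 70 10 pics/g3.png
python3 crop.py pics/side_g.png 260 130 60 80 8 pics/g2.png
```

```text
time: 21.85
tcp_pos: [0.5965, -0.0655, 0.1696]
eef_rot: [180.0, -0.0, 3.4]
wrist_force: [-0.5, -1.0, -1.2]
gripper_width: 0.131
t 21.85 tcp [596.54 -65.46 169.56] rot [ 1.80e+02 -4.00e-02  3.43e+00] F [-0.55 -1.02 -1.22]
turn [ 0.     -0.0008  0.0005] shift after turn mm [-0.04  0.04  6.56] rows 1 each [-0.04  0.04  6.56]
wrist 21.85 [596.54 -65.46 169.56] [ 1.80e+02 -4.00e-02  3.43e+00] vmax 0.15
side 21.9 [596.49 -65.48 169.51] [ 1.80e+02 -4.00e-02  3.43e+00] vmax 0.15
scene 21.95 [596.46 -65.41 169.45] [-1.80e+02 -3.00e-02  3.43e+00] vmax 0.17
```

View pics/g1.png

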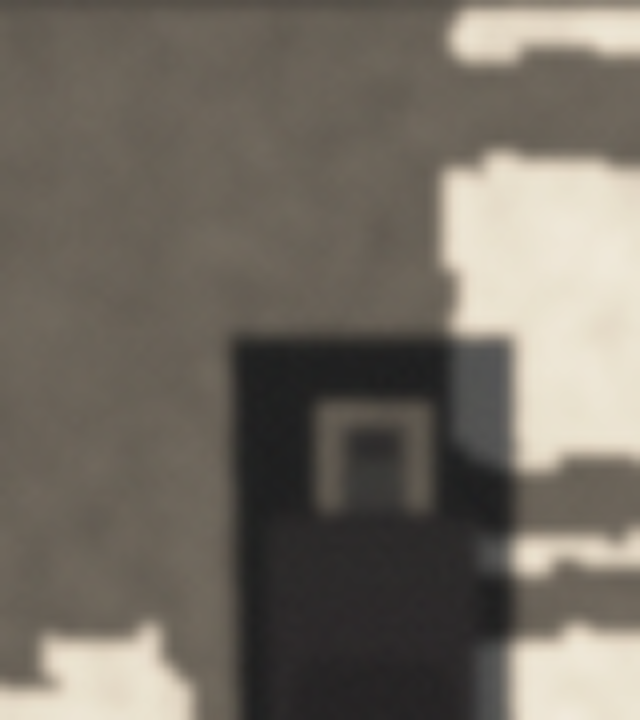

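View pics/g2.png

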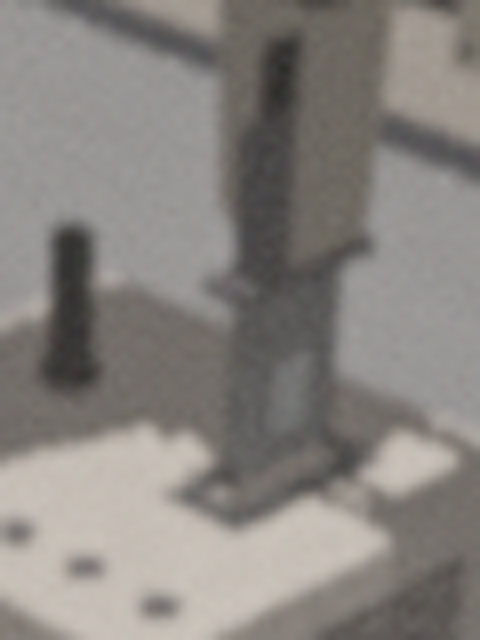

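View pics/g3.png

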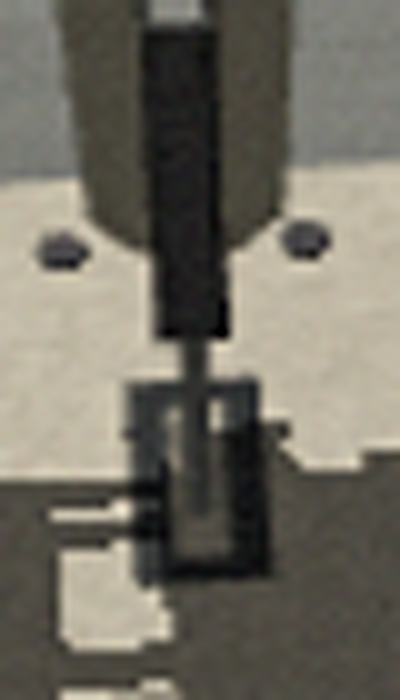

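```bash
python3 -m creep '[[[0,0,0.003],[0,0,0],0.005],[[0,0,0.003],[0,0,0],0.005],[[0,0,0.003],[0,0,0],0.005],[[0,0,0.003],[0,0,0],0.005],[[0,0,0.003],[0,0,0],0.005],[[0,0,0],[0,0,0],0.005],[[0,0,0],[0,0,0],0.005],[[0,0,0],[0,0,0],0.005]]'
python3 go.py .5965 -.0655 .1233 3.4
```

```text
time: 22.8
tcp_pos: [0.5965, -0.0654, 0.1543]
eef_rot: [-180.0, -0.0, 3.4]
wrist_force: [0.4, -0.2, -0.2]
gripper_width: 0.129
t 22.8 tcp [596.46 -65.45 154.33] rot [-1.80e+02 -2.00e-02  3.43e+00] F [ 0.4  -0.19 -0.24]
turn [-0.     -0.0004  0.0005] shift after turn mm [ 0.04  0.05 31.03] rows 1 each [ 0.04  0.05 31.03]
```

Tip about 9 mm in, no contact forces. Going on down.

```bash
python3 -m creep '[[[0,0,0.003],[0,0,0],0.005],[[0,0,0.004],[0,0,0],0.005],[[0,0,0.004],[0,0,0],0.005],[[0,0,0.003],[0,0,0],0.005],[[0,0,0.001],[0,0,0],0.005],[[0,0,0],[0,0,0],0.005],[[0,0,0],[0,0,0],0.005]]'
python3 -m creep '[[[0,0,0.003],[0,0,0],0.005],[[0,0,0.004],[0,0,0],0.005],[[0,0,0.004],[0,0,0],0.005],[[0,0,0.003],[0,0,0],0.005],[[0,0,0.0015],[0,0,0],0.005],[[0,0,0.0005],[0,0,0],0.005],[[0,0,0],[0,0,0],0.005],[[0,0,0],[0,0,0],0.005],[[0,0,0],[0,0,0],0.005],[[0,0,0],[0,0,0],0.005],[[0,0,0],[0,0,0],0.005],[[0,0,0],[0,0,0],0.005]]'
python3 go.py .5965 -.0655 .1233 3.4; python3 look.py i
python3 - <<'E'
from h import *
import numpy as np
F=[];M=[]
for i in range(8):
    cams.read_camera('scene'); o=readout.get_obs();F.append(o['wrist_force']);M.append(o['wrist_torque'])
print(np.mean(F,0),np.std(F,0),np.mean(M,0),np.std(M,0))
E
python3 crop.py pics/wrist_i.png 210 120 80 90 8 pics/i1.png
python3 crop.py pics/scene_i.png 200 165 70 70 10 pics/i3.png
python3 crop.py pics/side_i.png 240 130 80 80 8 pics/i2.png
```

```text
time: 23.5
tcp_pos: [0.5964, -0.0654, 0.1392]
eef_rot: [-180.0, -0.0, 3.4]
wrist_force: [-0.9, 0.2, -0.9]
gripper_width: 0.125
time: 24.7
tcp_pos: [0.5963, -0.0655, 0.1232]
eef_rot: [180.0, -0.0, 3.4]
wrist_force: [-0.4, 0.4, -0.7]
gripper_width: 0.127
t 24.7 tcp [596.34 -65.48 123.25] rot [ 1.80e+02 -1.00e-02  3.43e+00] F [-0.4   0.44 -0.73]
turn [ 0.     -0.0001  0.0005] shift after turn mm [ 0.16  0.03 -0.05] rows 1 each [ 0.16  0.03 -0.05]
wrist 24.7 [596.34 -65.48 123.25] [ 1.80e+02 -1.00e-02  3.43e+00] vmax 0.08
side 24.75 [596.33 -65.43 123.21] [-1.80e+02 -1.00e-02  3.43e+00] vmax 0.15
scene 24.8 [596.29 -65.46 123.19] [-180.     -0.      3.43] vmax 0.05
[ 0.06374621  0.25181107 -1.17501797] [0.3735781  0.58312967 0.41889202] [ 0.01929966 -0.00773191  0.01624103] [0.04024981 0.03913493 0.01994228]
```

View pics/i1.png

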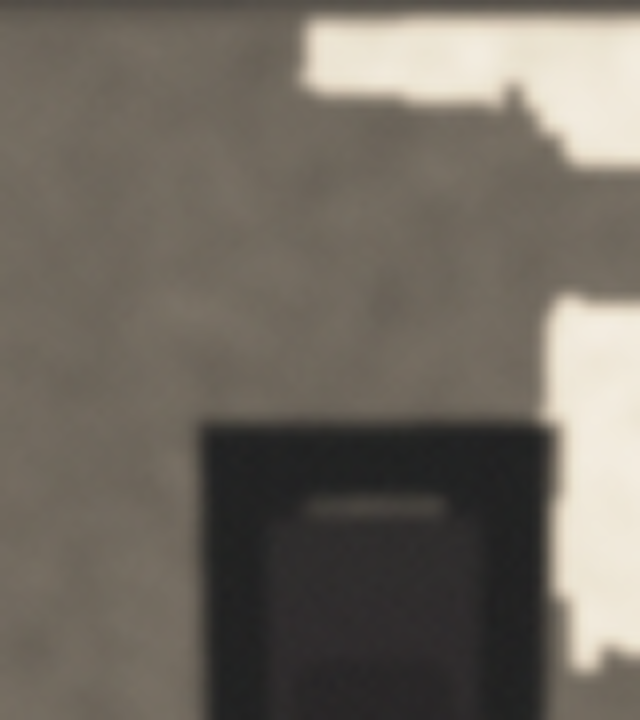

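View pics/i2.png

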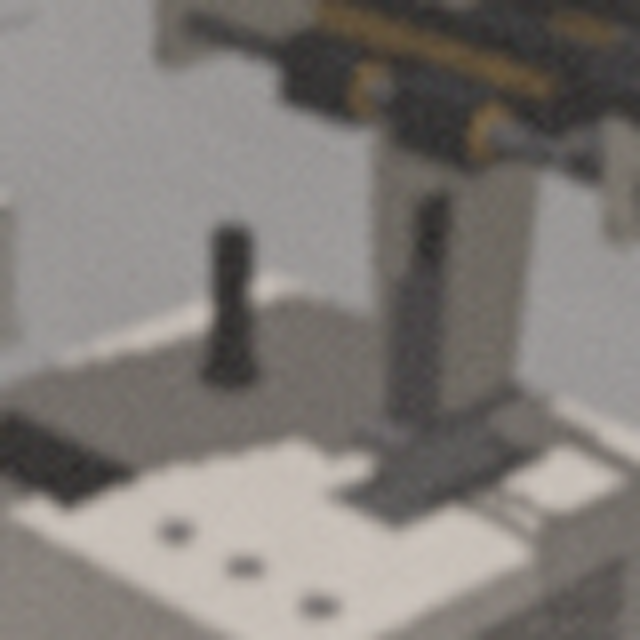

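View pics/i3.png

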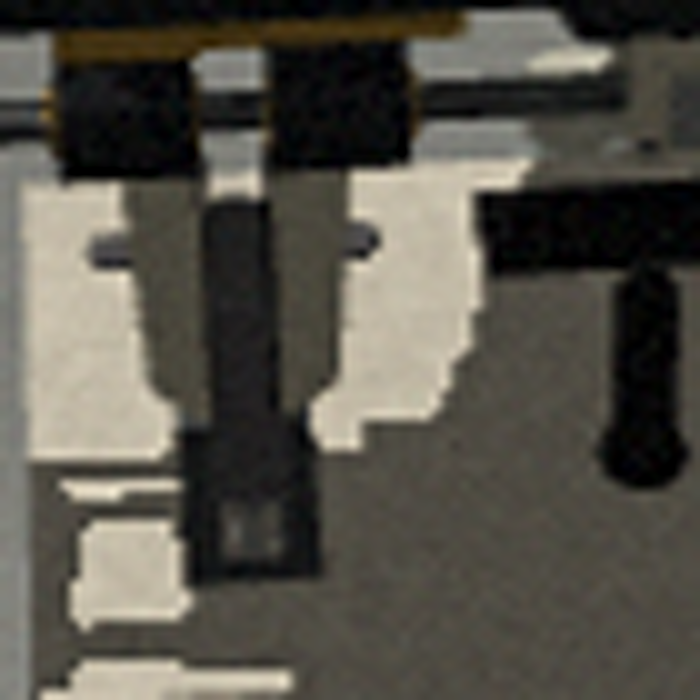

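View pics/scene_i.png

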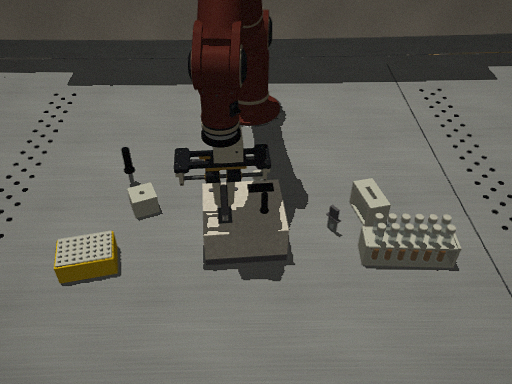

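Run:
```python
from pl import *
import pickle
a=pickle.load(open('i.pkl','rb'))
for n,ox,oy,k in(('wrist',210,120,8),('side',240,130,8),('scene',200,165,10)):
    m,o,_=a[n]; print(n,np.round((proj(m,plate(o,[0]*5))-[ox,oy])*k+(k-1)/2).astype(int)[:8].tolist())
```

```text
wrist [[471, 1176], [479, 518], [271, 518], [278, 1176], [473, 1201], [481, 531], [268, 530], [276, 1201]]
side [[391, 454], [521, 392], [480, 374], [350, 434], [392, 441], [522, 380], [481, 362], [351, 422]]
scene [[212, 332], [221, 507], [297, 502], [284, 328], [211, 318], [221, 493], [296, 489], [284, 314]]
```

View pics/side_i.png

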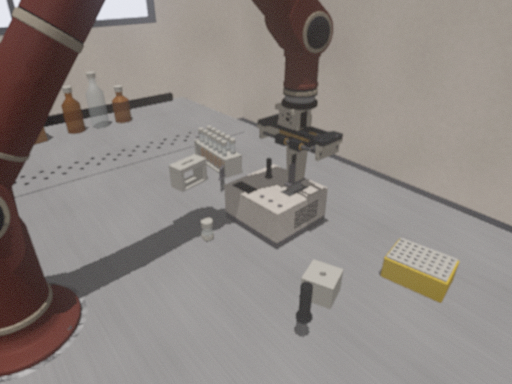

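The side picture shows everything in place. The vial is upright at (207,229), the pin is in the socket at (269,168), and the plate is in the slot at about (297,185). The rack, tip box and look-alikes have not moved.

Run:
```python
from station import readout, job_done
o=readout.get_obs(); print(o['time'],o['tcp_pos'],o['wrist_force'],o['gripper_width'])
print(job_done())
```

```text
25.25 [ 0.59629193 -0.06545047  0.12316502] [ 0.1623652   0.66376029 -1.8297908 ] 0.12733465916290293
the job is handed in; nothing more can be done
None
```

I plugged the service pin into the reader's socket and released it. The reference plate now hangs in the slot, still gripped upright by its handle. I handed the job in at 25.25 s of the 72 s allowed.

- **Pin:** I pushed it down until the deck pushed back with about 5 N. The tool height then matched a full 30 mm insertion to within 0.1 mm. After I let go, both fixed cameras showed it upright with its flange on the deck.
- **Plate:** The blade is about 40 mm down, worked out from the tool height, with the shoulder about 20 mm clear of the deck. The wrist force averaged (0.1, 0.3, -1.2) N, which is just the plate's own weight, so it is not pressing on the slot. The pictures showed no visible tilt in the grip.
- **Bystanders:** The last pictures show the vial, tip box, tube rack and both look-alikes where they started.
- **Checks that disagreed:** The cameras differed by 1–2 mm on where the reader is (scene against wrist for the slot's y, the side camera mainly in x). I settled it by comparing the held pin and plate directly with the socket and slot in the pictures. Single force readings vary by about 0.5 N; the last one before hand-in was (0.2, 0.7, -1.8) N.

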